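# Tighten the cart's corner bolt with the hex key

## Robot

A 7-joint arm with a two-finger parallel gripper is mounted at the origin on the work surface. World frame = base frame: x ahead of the robot, y to its left, z up, the work surface at z = 0. Lengths are in m, angles in rad, forces in N, time in s.
With the tool pointing down it reaches from about 0.4 to 0.875 m from the base axis. Payload 6.5 kg.
Tool frame: the origin (TCP) lies on the mounting face of the last link; the fingertips stand 173 mm ahead of it and the grasp point (between the pads) lies ctrl.grip_point_offset ahead of it (ctrl.grip_point_offset is the distance from the TCP to the grasp point, in m); z points along the fingers, y is the line along which they close (so a half turn about z gives the same grasp; the last joint's range is limited). The gripper opens to 85 mm and grips with 20 to 120 N. Pads are 22 mm wide; open, the fingers measure 114 mm over their backs; the gripper's body (76 mm by 85 mm) begins 54 mm behind the grasp point. The pads swing forward as they close: fully open they stand 13 mm farther back than shut.
Start: joints at [1.2, 0.536, -0.004, 1.538, 0.003, 1.067, -0.071], TCP at [0.195, -0.62, 0.405] pointing down, gripper open.
Joint ranges: [-2.7, 2.7], [-0.37, 2.16], [-1.27, 1.26], [0.24, 2.4], [-1.31, 4.45], [0.19, 1.91], [-2.76, 2.76]. Speed limits (rad/s): [2.39, 2.39, 3.14, 3.14, 3.14, 3.14, 3.14].

## Interface

Orientations are given as a 3x3 rotation matrix whose columns are the frame's x, y, z axes.
In Python, from workcell import sensors, cams, ticket, ctrl gives the robot as it stands. The module is installed in compiled form; this text tells all that it offers.
- The arm moves only by the tool send_rows, never from a script. Its arguments are lists of equal length, an entry for each row: "offset": the shift along the tool's x, y, z in m, a list of three; "rot": the turn, a rotation vector about the tool's x, y, z in degrees, a list of three; "gripper": the opening, from 0 (shut) to 1 (fully open). In form: {"offset": [[dx, dy, dz], ...], "rot": [[ax, ay, az], ...], "gripper": [gripper, ...]}. A call has 1 to 12 rows; each row shifts and turns the commanded pose from where the row before left it, along the tool's axes as they then stand; what a row does not reach is not made up. A row lasts 1/12 s, in which the tool goes at most 41.7 mm and 7.16 degrees, less where a joint would pass 70% of its speed; a pose out of reach is approached as far as the arm can. A call is refused whole if a number of a shift passes 0.0417 or a number of a turn 7.16, either way. A call with a gripper value outside its range is refused whole. The fingers move at their own pace and stop on an object; "grip_force" is the grip in N (left out, the last holds). Time passes only in rows, so rows that do not move let the fingers close. It gives the time, the measured TCP pose, the force, the opening and the grip force at its end, in the units of the state.
- sensors.get_state(): the state, without advancing time (a new reading comes with each control period).
- cams.grab_frame(name): name is "scene" or "top" or "wrist"; returns a dict with "pixels" (420x560x3 uint8, red, green, blue), "camera_matrix" (3x3 intrinsics, pixels), "dist" ([k1, k2, p1, p2, k3] as OpenCV has them; the pictures are not rectified), "T" (4x4, takes a point from camera to world coordinates). Camera axes: x right, y down, z forward; pixel columns grow to the right and rows downward; lengths in m; the calibration is good to about 2 mm. A picture is of the moment at which its call begins. There is no depth.
- ticket.job_done(): hands the job in; it is judged then, once.
The state is a dict: "time": time; "q": joint angles; "joint_velocities": joint speeds; "effort": joint torques, N m; "position": TCP position; "tool_rot": TCP orientation; "ft_force": force on the tool from outside, world axes, zero at the start; "torque": the same for the moment, N m; "gripper_width": opening from 0.0 (shut) to 1.0 (fully open); "grip_force": force on a finger pad.
Only numpy, scipy, OpenCV 4.12 (cv2) and the standard library are available. Lean on these libraries where they do the work, as an engineer would, in place of code of your own. Each camera call takes 0.05 s, during which the arm holds its last target. There are 200 camera calls.

## Task

Take the square-handled hex key out of the wooden holder, find the hex socket at the bottom of the round recess in the white corner post of the cart shelf, and push the key fully home in it. Screw the bolt clockwise in quarter turns, letting go of the standing key and taking a fresh grip between turns, until it is fully tight against its stop. Leave the key standing in the socket and leave the muddler, the tin, the jar and the mug undisturbed.

Things in the scene. Friction and masses are not known exactly. Their poses are not given: they have to be found in the camera images.
- corner: White painted corner of a slatted cart shelf, fixed to the counter: a square post 90 x 90 mm, 66 mm high, with two 22 mm high rails running from it along its own +x and -y and slats (tops 30 mm high) between them. Origin: centre of the post's underside; z up.
- recess (a point): Centre of the mouth of the round recess in the post's top (66 mm above the counter), 52 mm wide, straight down. The bolt in it floats: its centre is up to 3.5 mm off the recess centre in each of the post's x and y, and its flats stand at any angle (each turn of 60 degrees looks the same). Neither is told: feel or see them. It does not shift sideways when pressed.
- bolt (a joint): Turn of the bolt in rad, clockwise from above; starts at 0 to 0.3, hard stop at 2.8, stays where left, takes about 0.12 N m; says nothing of the flats' direction. Its steel head, 42 mm over corners, has a flat face 12 mm below the recess mouth with a hex socket 26 mm across flats, 22 mm deep (floor 34 mm below the mouth, 32 mm above the counter).
- key: Hex key, 0.2 kg, 112 mm long, standing in one hole of the holder. Square black handle, a 36 mm cube with its faces along own x and y (a disc on its top, 2 mm proud, is only looks), on a steel hex shaft 24 mm across flats, 27.7 mm over corners (two corners along own +x, -x). Origin: centre of the nose's end; z up to the handle.
- key_tip (a point): The key's origin: centre of the end of its round tapered nose, 6 mm long, 20 mm wide at the end, 24 mm where the hexagon begins. In the socket the nose enters at any angle; the hexagon enters only when its flats match (about 10 degrees of slack either way). Fully home, it lies on the socket floor and the key stands by itself.
- key_grip (a point): Centre of the key's handle, 94 mm above the nose's end.
- holder: Wooden block 75 x 190 x 45 mm, fixed, with two round holes 30 mm wide and 35 mm deep (floor 10 mm above the counter) 55 mm either side of its centre along its own y. Origin: centre of its underside. One hole holds the key, the other a wooden muddler.
- muddler: Round wooden muddler 130 mm long with a knob 36 mm wide on top, standing in the other hole of the holder; to be left alone. Origin: centre of its foot.
- tin: Round tin 68 mm wide, 85 mm high, standing on the slats of the cart shelf; to be left alone. Origin: centre of its underside.
- pills: White plastic jar 52 mm wide, 95 mm high, to be left alone. Origin: centre of its underside.
- cup: White mug 76 mm wide, 85 mm high, to be left alone. Origin: centre of its underside.
There are look-alikes about, which are no part of the job. What is shaped like the key but orange or red is not meant.

How it is judged:
On the way, in this order (a step that is already met when the one before it is completed fails the run):
1. the key stands fully home in the hex socket (z of key_tip in the frame of recess below -0.029 m and horizontal distance between key_tip and recess below 0.01 m and angle between key's own z axis and vertical below 0.15 rad), for 0.1 s.
2. with the bolt part turned (0.7 to 2.5 rad), the key is let go, standing in the socket (value of joint bolt between 0.7 and 2.5 rad and contact force between the fingers and key below 0.1 N and z of key_tip in the frame of recess below -0.025 m), for 0.1 s.
At the end, for the whole second after the job is handed in: the bolt is turned to within 0.2 rad of its stop (above 2.6 rad), and the key, let go and at rest, stands in the socket, its nose at least 29 mm below the recess mouth, leaning less than 0.2 rad (value of joint bolt above 2.6 rad and z of key_tip in the frame of recess below -0.029 m and horizontal distance between key_tip and recess below 0.01 m and angle between key's own z axis and vertical below 0.2 rad and linear speed of key below 0.02 m/s); the robot touches nothing.
It fails at once if the muddler, tin, jar or mug is disturbed (moved over 30 mm or tipped over 0.5 rad) (distance of any of muddler, tin, pills, cup from where it was at the start of the episode above 0.03 m or angle between any of muddler, tin, pills, cup's own z axis and vertical above 0.5 rad).
It also fails if it takes over 67 s, if anything falls off the work surface, if the arm or the gripper's body presses on something with over 40 N, if the wrist force passes 120 N, or if a joint passes its speed limit or range.

## Working session

There is one attempt and no reset: what is moved stays moved. The work goes in short steps, Python scripts to look and compute and a tool call to move; the robot and the scene stay as the last step left them, time stands still between calls to the robot, and variables do not carry over. Pictures are saved under pics/ and viewed, at most 10 in all, crops included, and the job is handed in when it is done.

Besides the shell and the picture viewer there is one more tool, called as a command line: name --argument value ..., lists and objects as JSON in quotes. send_rows: Moves the arm, as the interface text tells. Its arguments: {"type":"object","properties":{"offset":{"type":"array"},"rot":{"type":"array"},"gripper":{"type":"array"},"grip_force":{"type":"number"}},"required":["offset","rot","gripper"]}

```bash
mkdir -p pics; cat > h.py <<'E'
import numpy as np, cv2
from workcell import sensors, cams, ticket, ctrl
def grab(n,f):
    d=cams.grab_frame(n); cv2.imwrite('pics/'+f+'.png',d['pixels'][:,:,::-1]); np.savez('pics/'+f+'.npz',K=d['camera_matrix'],D=np.array(d['dist'],float),T=d['T']); return d
def px2w(f,uv,z):
    c=np.load('pics/'+f+'.npz'); uv=np.array(uv,float).reshape(-1,1,2)
    n=cv2.undistortPoints(uv,c['K'],c['D']).reshape(-1,2); T=c['T']
    r=np.c_[n,np.ones(len(n))]@T[:3,:3].T; o=T[:3,3]
    return o+r*((np.broadcast_to(z,len(n))-o[2])/r[:,2])[:,None]
def w2px(f,P):
    c=np.load('pics/'+f+'.npz'); T=np.linalg.inv(c['T'])
    return cv2.projectPoints(np.array(P,float).reshape(-1,1,3),cv2.Rodrigues(T[:3,:3])[0],T[:3,3],c['K'],c['D'])[0].reshape(-1,2)
E
python3 - <<'E'
from h import *
a=grab('top','top0');b=grab('scene','scene0')
s=sensors.get_state();print(s['time'],s['position'],s['tool_rot'],ctrl.grip_point_offset,s['gripper_width'])
print(a['T'],b['T'])
E
```

```text
0.1 [ 0.19501172 -0.61974576  0.40389112] [[ 9.53874558e-01  3.00204949e-01 -5.61484959e-04]
 [ 3.00205460e-01 -9.53873423e-01  1.47478578e-03]
 [-9.28475887e-05 -1.57532149e-03 -9.99998755e-01]] 0.1547 0.998953716466389
[[-0.14364562 -0.96957458  0.19821977  0.32339251]
 [-0.98960838  0.13943277 -0.03512485  0.0692601 ]
 [ 0.00641783 -0.20120548 -0.97952803  1.12772702]
 [ 0.          0.          0.          1.        ]] [[-0.11098592  0.80586465 -0.58160493  1.29211719]
 [ 0.99373816  0.09758846 -0.0544147   0.12296355]
 [ 0.01290705 -0.58400228 -0.8116494   1.13456466]
 [ 0.          0.          0.          1.        ]]
```

View pics/top0.png

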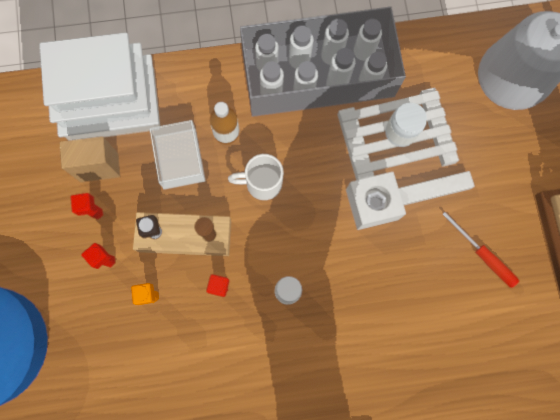

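View pics/scene0.png

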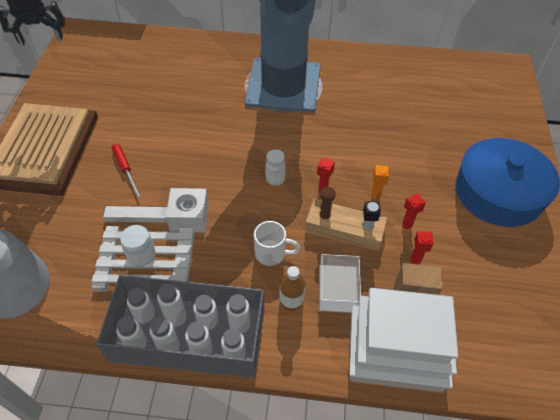

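Top view: the black square handle in the holder at (148,227) is the key. The look-alikes are red at (84,204), (97,255) and (218,285), orange at (142,294), and the muddler knob at (206,229). The post's recess is at (377,199). I'll check the choice in an enlarged crop.

```bash
python3 - <<'E'
from h import *
a=cv2.imread('pics/top0.png')
c1=cv2.resize(a[195:265,120:240],None,fx=6,fy=6,interpolation=cv2.INTER_CUBIC)[:, :720]
c2=cv2.resize(a[165:235,340:410],(400,400),interpolation=cv2.INTER_CUBIC)
c1=cv2.resize(c1[:, :],(400,233))
out=np.zeros((400,800,3),np.uint8);out[:233,:400]=c1;out[:,400:]=c2
cv2.imwrite('pics/crop0.png',out)
print(px2w('top0',[(148,227),(377,199),(206,229)],[.122,.066,.14]))
E
```

```text
[[ 0.52982164  0.2658967   0.122     ]
 [ 0.53269521 -0.18368383  0.066     ]
 [ 0.50714788  0.15720897  0.14      ]]
```

View pics/crop0.png

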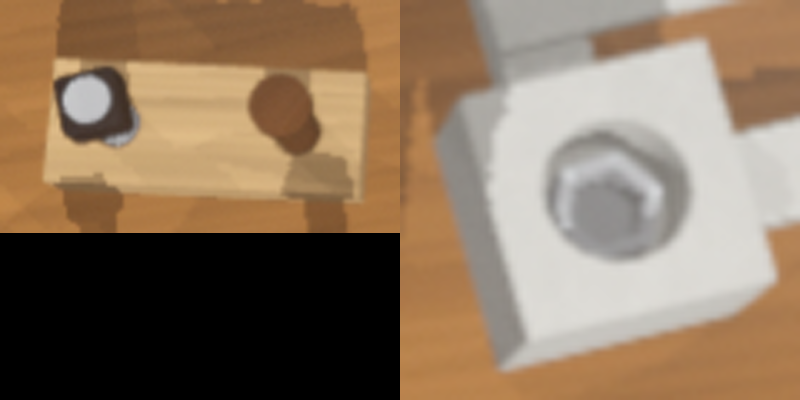

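The crop confirms it: black square handle with a pale disc and a steel shaft, and the bolt's hex socket in the post's recess. I'll go above the recess first, since it's on the way.

send_rows --offset '[[0.032, -0.022, 0], [0.032, -0.022, 0], [0.032, -0.022, 0], [0.032, -0.022, 0], [0.032, -0.022, 0], [0.032, -0.022, 0], [0.032, -0.022, 0], [0.032, -0.022, 0], [0.032, -0.022, 0], [0.032, -0.022, 0], [0.032, -0.022, 0], [0, 0, 0]]' --rot '[[0, 0, 0], [0, 0, 0], [0, 0, 0], [0, 0, 0], [0, 0, 0], [0, 0, 0], [0, 0, 0], [0, 0, 0], [0, 0, 0], [0, 0, 0], [0, 0, 0], [0, 0, 0]]' --gripper '[1, 1, 1, 1, 1, 1, 1, 1, 1, 1, 1, 1]'

```text
time: 1.1
position: [0.4631, -0.2757, 0.4047]
tool_rot: [[0.95, 0.311, 0.003], [0.311, -0.95, 0.004], [0.004, -0.003, -1.0]]
ft_force: [-0.6, -0.3, -0.5]
gripper_width: 0.999
grip_force: 0.0
```

```bash
python3 - <<'E'
from h import *
d=grab('wrist','w1');s=sensors.get_state();R=s['tool_rot'];p=s['position']
print(p,R,s['q']);T=d['T'];print('cam in tool',R.T@(T[:3,3]-p),R.T@T[:3,:3]);print(d['camera_matrix'],d['dist'],w2px('w1',[[.5327,-.1837,.066]]))
E
```

```text
[ 0.46084808 -0.27923957  0.40453189] [[ 0.95133803  0.30814757  0.00101142]
 [ 0.30814507 -0.95133712  0.00207233]
 [ 0.00160078 -0.00165982 -0.99999734]] [ 0.58642527  0.35390747 -0.15537717  1.82740094  0.0624776   0.96508938
 -0.8526158 ]
cam in tool [ 0.07167586 -0.00283946  0.03008035] [[ 3.45771196e-03 -9.63951485e-01 -2.66055593e-01]
 [ 9.99992574e-01  3.78586089e-03 -7.20525887e-04]
 [ 1.70180146e-03 -2.66051126e-01  9.63957417e-01]]
[[309.85247683   0.         281.09153798]
 [  0.         309.85247683 215.0318563 ]
 [  0.           0.           1.        ]] [-0.05295265  0.          0.          0.          0.        ] [[212.80083268 102.11149087]]
```

send_rows --offset '[[0.02, -0.018, 0.024], [0.02, -0.018, 0.026], [0.021, -0.018, 0.025], [0.021, -0.018, 0.025], [0, 0, 0], [0, 0, 0], [0, 0, 0]]' --rot '[[0, 0, 0], [0, 0, 0], [0, 0, 0], [0, 0, 0], [0, 0, 0], [0, 0, 0], [0, 0, 0]]' --gripper '[1, 1, 1, 1, 1, 1, 1]'

```text
time: 1.73
position: [0.5143, -0.1916, 0.3046]
tool_rot: [[0.954, 0.299, -0.001], [0.299, -0.954, -0.001], [-0.001, 0.001, -1.0]]
ft_force: [-0.4, -0.3, 0.2]
gripper_width: 1.0
grip_force: 0.0
```

```bash
python3 - <<'E'
from h import *
d=grab('wrist','w2');u,v=w2px('w2',[[.5327,-.1837,.06]])[0];print(u,v)
u=int(np.clip(u,100,460));v=int(np.clip(v,75,345));print(u-100,v-75)
a=cv2.imread('pics/w2.png');cv2.imwrite('pics/w2c.png',cv2.resize(a[v-75:v+75,u-100:u+100],None,fx=4,fy=4,interpolation=cv2.INTER_CUBIC))
E
```

```text
277.98049477685447 199.2832455491884
177 124
```

View pics/w2c.png

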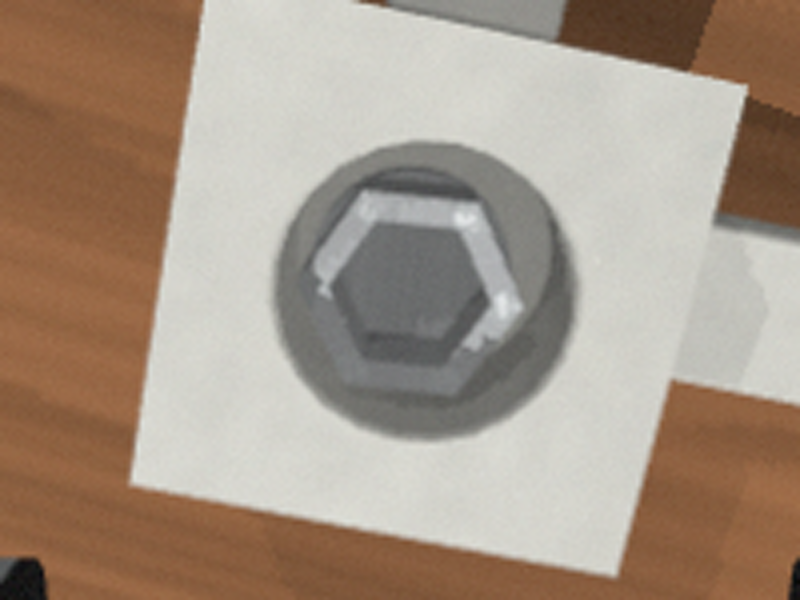

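Wrist crop: recess mouth circle centred at crop (425,290). The bolt head's outer corners are near (358,188), (478,203), (523,308), (462,393), (345,385), (312,270), with the dark socket inside.

```bash
python3 - <<'E'
from h import *
f=lambda x:np.array([177-.375,124-.375])+np.array(x,float)/4
o=[(358,188),(478,203),(523,308),(462,393),(345,385),(312,270)]
i=[(384,222),(456,227),(488,292)]
W=px2w('w2',f(o),.054);print(W, W.mean(0))
def ang(W):
    c=W.mean(0)[:2];d=W[:,:2]-c;a=np.arctan2(d[:,1],d[:,0]);print(np.hypot(*d.T)*1e3,np.degrees(a)%60,np.degrees(np.angle(np.exp(6j*a).mean()))/6)
ang(W)
print(px2w('w2',f([(425,290)]),.066))
C=px2w('w2',f([(747,85),(617,577),(131,485)]),.066);print(C, (C[0]+C[2])/2, np.degrees(np.arctan2(*(C[0]-C[1])[1::-1])))
print(w2px('w2',W.mean(0)[None]))
# project candidate socket and edge view
a=cv2.imread('pics/w2.png');sc=6;u0,v0=235,160
im=cv2.resize(a[v0:v0+90,u0:u0+100],None,fx=sc,fy=sc,interpolation=cv2.INTER_CUBIC)
c=W.mean(0);al=[];d=W[:,:2]-c[:2];t0=np.angle(np.exp(6j*np.arctan2(d[:,1],d[:,0])).mean())/6
for r,z,col in[(.021,.054,(0,0,255)),(.015,.054,(0,255,0)),(.015,.032,(255,0,0))]:
    P=[[c[0]+r*np.cos(t0+k*np.pi/3),c[1]+r*np.sin(t0+k*np.pi/3),z] for k in range(6)]
    q=(w2px('w2',P)-[u0,v0]+.5)*sc;cv2.polylines(im,[q.astype(int)],True,col,1)
cv2.imwrite('pics/ov.png',im)
E
```

```text
[[ 0.54878451 -0.1698298   0.054     ]
 [ 0.55261464 -0.19099204  0.054     ]
 [ 0.53684046 -0.20478376  0.054     ]
 [ 0.51812487 -0.19916205  0.054     ]
 [ 0.51311665 -0.1779964   0.054     ]
 [ 0.53211336 -0.16614801  0.054     ]] [ 0.53359908 -0.18481868  0.054     ]
[21.33690747 19.99255027 20.22649456 21.09937081 21.58873831 18.72968517] [44.62679952 42.01407709 39.22164192 42.82809661 41.5781413  34.54974028] -19.139729412100056
[[ 0.53713466 -0.18589814  0.066     ]]
[[ 0.58604831 -0.2262106   0.066     ]
 [ 0.49637132 -0.23573037  0.066     ]
 [ 0.48721758 -0.14619343  0.066     ]] [ 0.53663294 -0.18620202  0.066     ] 6.0596084661421115
[[279.89701637 196.75599612]]
```

View pics/ov.png

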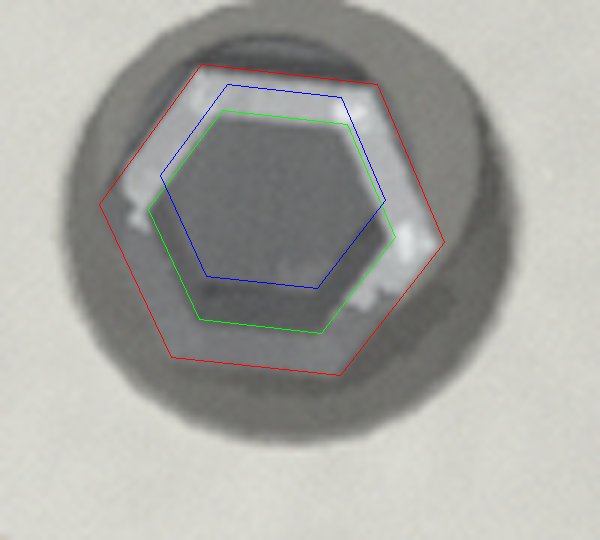

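send_rows --offset '[[0.011, -0.036, -0.01], [0.011, -0.036, -0.01], [0.011, -0.036, -0.01], [0.011, -0.036, -0.01], [0.011, -0.036, -0.01], [0.011, -0.036, 0], [0.011, -0.036, 0], [0.011, -0.036, 0], [0.011, -0.036, 0], [0.011, -0.036, 0], [0.011, -0.036, 0], [0.011, -0.036, 0]]' --rot '[[0, 0, 0], [0, 0, 0], [0, 0, 0], [0, 0, 0], [0, 0, 0], [0, 0, 0], [0, 0, 0], [0, 0, 0], [0, 0, 0], [0, 0, 0], [0, 0, 0], [0, 0, 0]]' --gripper '[1, 1, 1, 1, 1, 1, 1, 1, 1, 1, 1, 1]'

```text
time: 2.78
position: [0.5119, 0.2614, 0.356]
tool_rot: [[0.955, 0.297, 0.002], [0.297, -0.955, -0.0], [0.002, 0.001, -1.0]]
ft_force: [-0.1, 0.5, -0.3]
gripper_width: 1.002
grip_force: 0.0
```

send_rows --offset '[[0, 0, 0], [0, 0, 0], [0, 0, 0], [0, 0, 0], [0, 0, 0]]' --rot '[[0, 0, 0], [0, 0, 0], [0, 0, 0], [0, 0, 0], [0, 0, 0]]' --gripper '[1, 1, 1, 1, 1]'

```text
time: 3.2
position: [0.5118, 0.2593, 0.3549]
tool_rot: [[0.955, 0.297, 0.001], [0.297, -0.955, -0.001], [0.0, 0.001, -1.0]]
ft_force: [0.5, -0.5, -0.7]
gripper_width: 1.0
grip_force: 0.0
```

```bash
python3 - <<'E'
from h import *
d=grab('wrist','w3');u,v=w2px('w3',[[.53,.264,.122]])[0];s=sensors.get_state();print(u,v,s['position'],s['q'])
u=int(np.clip(u,80,480));v=int(np.clip(v,60,360));print(u-80,v-60)
a=cv2.imread('pics/w3.png');cv2.imwrite('pics/w3c.png',cv2.resize(a[v-60:v+60,u-80:u+80],None,fx=5,fy=5,interpolation=cv2.INTER_CUBIC))
E
```

```text
282.01803392546947 205.24098897187937 [0.51166317 0.25962697 0.35490433] [-0.33571582  0.48297534 -0.28038645  1.77661228  0.16521766  0.90490376
 -1.95688415]
202 145
```

View pics/w3c.png

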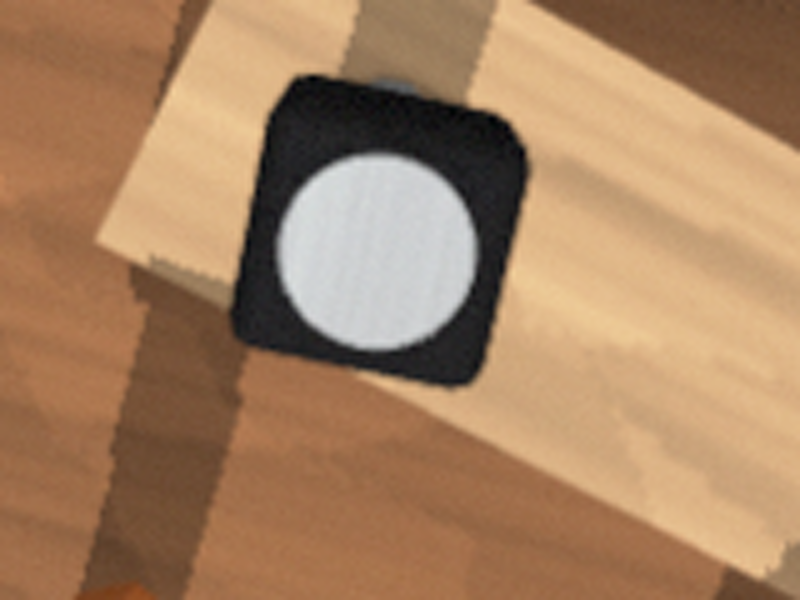

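Crop: the disc is centred at (377,251). The handle's left edge runs (268,125)→(234,310), its right edge (527,170)→(490,350) and its bottom edge (250,346)→(450,388).

```bash
python3 - <<'E'
from h import *
f=lambda x:np.array([202-.4,145-.4])+np.array(x,float)/5
print(px2w('w3',f([(377,251)]),.124))
P=px2w('w3',f([(268,125),(234,310),(527,170),(490,350),(250,346),(450,388)]),.122)
for i in(0,2,4): d=P[i+1]-P[i];print(np.degrees(np.arctan2(d[1],d[0]))%90)
s=sensors.get_state();R=s['tool_rot'];print(np.degrees(np.arctan2(R[1,0],R[0,0])))
k=px2w('w3',f([(377,251)]),.124)[0];dl=k-s['position'];print(R.T@dl)
E
```

```text
[[0.53625233 0.26942801 0.124     ]]
5.647795684287416
6.9384334002870105
4.921433387345999
17.302443096362293
[ 0.02634516 -0.00222844  0.23090791]
```

send_rows --offset '[[0.0263, -0.0022, 0], [0, 0, 0], [0, 0, 0], [0, 0, 0], [0, 0, 0], [0, 0, 0], [0, 0, 0], [0, 0, 0], [0, 0, 0], [0, 0, 0], [0, 0, 0], [0, 0, 0]]' --rot '[[0, 0, 0], [0, 0, -7.14], [0, 0, -7.14], [0, 0, -7.14], [0, 0, -7.14], [0, 0, -7.14], [0, 0, -7.14], [0, 0, -7.14], [0, 0, -7.14], [0, 0, -7.14], [0, 0, -7.14], [0, 0, -7.14]]' --gripper '[1, 1, 1, 1, 1, 1, 1, 1, 1, 1, 1, 1]'

```text
time: 4.25
position: [0.5358, 0.2703, 0.3547]
tool_rot: [[-0.109, 0.994, 0.0], [0.994, 0.109, -0.001], [-0.001, 0.0, -1.0]]
ft_force: [-0.2, 0.7, -0.1]
gripper_width: 1.0
grip_force: 0.0
```

send_rows --offset '[[0, 0, 0], [0, 0, 0.02], [0, 0, 0.02], [0, 0, 0.02], [0, 0, 0.02], [0, 0, 0.016], [0, 0, 0], [0, 0, 0], [0, 0, 0]]' --rot '[[0, 0, 0], [0, 0, 0], [0, 0, 0], [0, 0, 0], [0, 0, 0], [0, 0, 0], [0, 0, 0], [0, 0, 0], [0, 0, 0]]' --gripper '[1, 1, 1, 1, 1, 1, 1, 1, 1]'

```text
time: 5.0
position: [0.536, 0.2715, 0.2598]
tool_rot: [[-0.103, 0.995, 0.001], [0.995, 0.103, 0.001], [0.0, 0.001, -1.0]]
ft_force: [0.2, -1.1, 0.1]
gripper_width: 1.001
grip_force: 0.0
```

```bash
python3 - <<'E'
from h import *
s=sensors.get_state();R=s['tool_rot'];print(s['position'],np.degrees(np.arctan2(R[1,0],R[0,0])),R[:,2],s['q'],s['ft_force'])
E
```

```text
[0.53597138 0.27151538 0.25977591] 95.89128827983758 [ 1.31110987e-03  6.20812992e-04 -9.99998948e-01] [-0.1666818   0.70300189 -0.52693138  1.74631575  0.46248723  0.81702913
 -0.80991841] [ 0.15317917 -1.06233174  0.13892211]
```

send_rows --offset '[[-0.002, 0, 0], [0, 0, 0], [0, 0, 0], [0, 0, 0], [0, 0, 0], [0, 0, 0], [0, 0, 0], [0, 0, 0], [0, 0, 0], [0, 0, 0]]' --rot '[[0, 0, 0], [0, 0, 0], [0, 0, 0], [0, 0, 0], [0, 0, 0], [0, 0, 0], [0, 0, 0], [0, 0, 0], [0, 0, 0], [0, 0, 0]]' --gripper '[1, 0.3, 0.3, 0.3, 0.3, 0.3, 0.3, 0.3, 0.3, 0.3]' --grip_force 60

```text
time: 5.83
position: [0.5359, 0.2697, 0.2591]
tool_rot: [[-0.105, 0.995, 0.001], [0.995, 0.105, 0.0], [0.0, 0.001, -1.0]]
ft_force: [-0.3, -0.7, 6.4]
gripper_width: 0.416
grip_force: 60.5
```

send_rows --offset '[[0, 0, -0.01], [0, 0, -0.02], [0, 0, -0.03], [0, 0, -0.03], [0, 0, -0.03], [0, 0, -0.03], [0, 0, -0.01], [0, 0, 0]]' --rot '[[0, 0, 0], [0, 0, 0], [0, 0, 0], [0, 0, 0], [0, 0, 0], [0, 0, 0], [0, 0, 0], [0, 0, -5]]' --gripper '[0.3, 0.3, 0.3, 0.3, 0.3, 0.3, 0.3, 0.3]'

```text
time: 6.5
position: [0.5361, 0.2701, 0.4218]
tool_rot: [[-0.191, 0.982, 0.005], [0.982, 0.191, 0.002], [0.001, 0.005, -1.0]]
ft_force: [0.1, -0.4, -2.3]
gripper_width: 0.413
grip_force: 61.8
```

```bash
python3 - <<'E'
from h import *
s=sensors.get_state();R=s['tool_rot'];p=s['position'];print(p,np.degrees(np.arctan2(R[1,0],R[0,0])),s['ft_force'],s['gripper_width'])
print(R.T@(np.array([.5336,-.1848,p[2]])-p))
E
```

```text
[0.53605291 0.27006843 0.4218383 ] 100.98748672108161 [ 0.09320658 -0.37018768 -2.33583278] 0.412981764233124
[-0.44606234 -0.08909977 -0.00096063]
```

send_rows --offset '[[-0.037, -0.0074, 0], [-0.037, -0.0074, 0], [-0.037, -0.0074, 0], [-0.037, -0.0074, 0], [-0.037, -0.0074, 0], [-0.037, -0.0074, 0], [-0.037, -0.0074, 0], [-0.037, -0.0074, 0], [-0.037, -0.0074, 0], [-0.037, -0.0074, 0], [-0.037, -0.0074, 0], [-0.037, -0.0074, 0]]' --rot '[[0, 0, 0], [0, 0, 0], [0, 0, 0], [0, 0, 0], [0, 0, 0], [0, 0, 0], [0, 0, 0], [0, 0, 0], [0, 0, 0], [0, 0, 0], [0, 0, 0], [0, 0, 0]]' --gripper '[0.3, 0.3, 0.3, 0.3, 0.3, 0.3, 0.3, 0.3, 0.3, 0.3, 0.3, 0.3]'

```text
time: 7.5
position: [0.5324, -0.1852, 0.4178]
tool_rot: [[-0.191, 0.982, -0.002], [0.982, 0.191, 0.0], [0.001, -0.002, -1.0]]
ft_force: [0.4, -0.2, -1.4]
gripper_width: 0.416
grip_force: 61.7
```

send_rows --offset '[[0, 0, 0.03], [0, 0, 0.03], [0, 0, 0.03], [0, 0, 0], [0, 0, 0], [0, 0, 0]]' --rot '[[0, 0, 0], [0, 0, 0], [0, 0, 0], [0, 0, 0], [0, 0, 0], [0, 0, 0]]' --gripper '[0.3, 0.3, 0.3, 0.3, 0.3, 0.3]'

```text
time: 8.0
position: [0.5339, -0.1832, 0.3298]
tool_rot: [[-0.191, 0.982, 0.001], [0.982, 0.191, -0.0], [-0.0, 0.001, -1.0]]
ft_force: [0.6, -0.1, -1.8]
gripper_width: 0.411
grip_force: 61.5
```

```bash
python3 - <<'E'
from h import *
s=sensors.get_state();R=s['tool_rot'];p=s['position'];print(p,np.degrees(np.arctan2(R[1,0],R[0,0])),R[:,2],s['ft_force'],s['q'])
print(R.T@(np.array([.5336,-.1848,p[2]])-p))
grab('wrist','w4')
E
```

```text
[ 0.5338547  -0.18315031  0.32983976] 101.03396441658839 [ 1.19649345e-03 -1.06012516e-04 -9.99999279e-01] [ 0.55915668 -0.08262352 -1.76238734] [ 0.63088897  0.53748046 -0.50384483  1.80926161  0.3271657   0.8769638
  0.1677867 ]
[-1.57045115e-03 -5.65727781e-04 -1.29857921e-07]
```

View pics/w4.png

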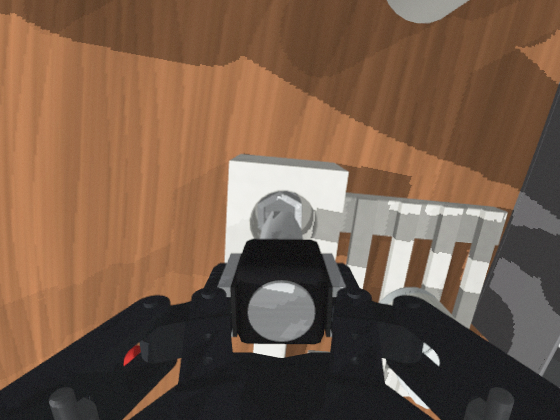

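```bash
python3 - <<'E'
from h import *
s=sensors.get_state();p=s['position']
d=px2w('w4',[(281,311)],p[2]-.259+.124)[0];print(d,p,s['tool_rot'].T@(d-p))
print(px2w('top0',[(408,118)],.115))
E
```

```text
[ 0.53409599 -0.18220571  0.19548517] [ 0.53414911 -0.18318587  0.33048517] [ 0.00113244 -0.00019623  0.13499868]
[[ 0.67576793 -0.26216836  0.115     ]]
```

```bash
python3 - <<'E'
from h import *
print(w2px('w4',[[.5371,-.1859,.066]]))
q=[[.5371+.026*np.cos(t),-.1859+.026*np.sin(t),.066] for t in np.linspace(0,6.28,5)[:4]];print(w2px('w4',q))
a=cv2.imread('pics/w4.png')[150:270,210:370];cv2.imwrite('pics/w4c.png',cv2.resize(a,None,fx=5,fy=5,interpolation=cv2.INTER_CUBIC))
E
```

```text
[[283.61752545 222.65876157]]
[[315.79307293 228.6472419 ]
 [290.22007464 190.78455528]
 [251.07277327 216.54142626]
 [277.32560224 252.76075799]]
```

View pics/w4c.png

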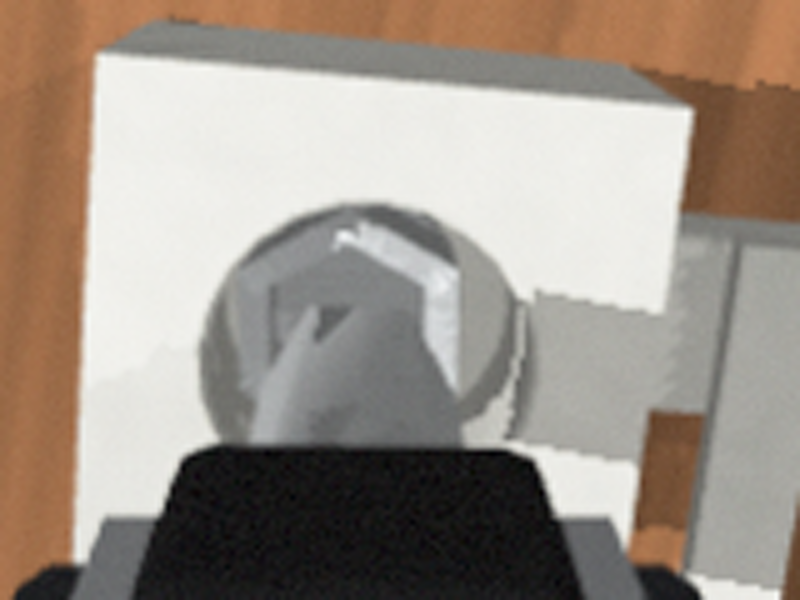

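```bash
python3 - <<'E'
from h import *
a=cv2.imread('pics/w4.png').mean(2).astype(int)
for r in(220,226,231,235,237):print(r,a[r,256:306])
E
```

```text
220 [113 129 147 146 145 145 146 135 113 120 150 172 171 170 160 153 151 151
 147 143 140 137 135 132 129 129 126 125 119 117 114 116 116 116 118 118
 116 112 110 122 162 201 214 212 203 178 151 153 151 154]
226 [111 121 144 155 151 150 160 170 173 174 174 168 159 151 143 144 139 138
 135 131 128 127 124 122 121 122 117 114 116 115 114 115 113 110 112 112
 112 112 113 110 108 110 113 162 201 177 156 153 150 132]
231 [110 109 110 111 119 149 174 174 175 171 166 156 150 138 136 133 132 127
 125 118 110 112 111 107 106 111 113 115 115 113 114 115 112 112 114 114
 112 114 113 110 110 110 115 110 111 109 113 113 114 112]
235 [110 116 123 133 156 174 173 173 173 163 152 146 137 133 128 120 104 104
 104 102 104 105 107 112 120 116 115 117 113 116 114 113 110 106 104 108
 111 109 114 111 112 111 112 112 112 116 152 184 184 188]
237 [112 111 113 132 161 175 174 172 167 154 145 135 134 128 126 120 112 103
 102 101 104 107 113 115 118 115 113 110 110 109 107 104 104 109 106 108
 108 108 110 110 108 111 113 109 115 114 142 179 187 185]
```

send_rows --offset '[[-0.0024, 0, 0.006], [0, 0, 0.008], [0, 0, 0.008], [0, 0, 0.004], [0, 0, 0.003], [0, 0, 0.003], [0, 0, 0.002], [0, 0, 0.002], [0, 0, 0], [0, 0, 0]]' --rot '[[0, 0, 0], [0, 0, 0], [0, 0, 0], [0, 0, 0], [0, 0, 0], [0, 0, 0], [0, 0, 0], [0, 0, 0], [0, 0, 0], [0, 0, 0]]' --gripper '[0.3, 0.3, 0.3, 0.3, 0.3, 0.3, 0.3, 0.3, 0.3, 0.3]'

```text
time: 8.88
position: [0.5342, -0.1854, 0.2958]
tool_rot: [[-0.191, 0.982, 0.0], [0.982, 0.191, -0.002], [-0.002, -0.0, -1.0]]
ft_force: [-9.1, 3.2, 28.1]
gripper_width: 0.416
grip_force: 65.4
```

Contact is at about the height where the hexagon meets the face, so the flats don't match. I'll turn about 25° to the other case under a lighter press.

send_rows --offset '[[0, 0, -0.0015], [0, 0, 0], [0, 0, 0], [0, 0, 0], [0, 0, 0], [0, 0, 0], [0, 0, 0]]' --rot '[[0, 0, 5], [0, 0, 5], [0, 0, 5], [0, 0, 5], [0, 0, 5], [0, 0, 5], [0, 0, 0]]' --gripper '[0.3, 0.3, 0.3, 0.3, 0.3, 0.3, 0.3]'

```text
time: 9.47
position: [0.5345, -0.1848, 0.2963]
tool_rot: [[0.329, 0.944, 0.002], [0.944, -0.329, -0.0], [0.0, 0.002, -1.0]]
ft_force: [-5.4, 3.2, 15.6]
gripper_width: 0.417
grip_force: 63.8
```

send_rows --offset '[[0, 0, 0.001], [0, 0, 0.001], [0, 0, 0]]' --rot '[[0, 0, 0], [0, 0, 0], [0, 0, 0]]' --gripper '[0.3, 0.3, 0.3]'

```text
time: 9.72
position: [0.5348, -0.1848, 0.2958]
tool_rot: [[0.325, 0.946, 0.002], [0.946, -0.325, -0.001], [-0.0, 0.002, -1.0]]
ft_force: [-9.4, 4.4, 30.1]
gripper_width: 0.413
grip_force: 65.8
```

Still on the rim, with a side force towards −x. I'll ease off, shift that way and press again.

send_rows --offset '[[0, 0, -0.002], [0, -0.001, 0], [0, -0.0005, 0], [0, 0, 0.001], [0, 0, 0.001], [0, 0, 0]]' --rot '[[0, 0, 0], [0, 0, 0], [0, 0, 0], [0, 0, 0], [0, 0, 0], [0, 0, 0]]' --gripper '[0.3, 0.3, 0.3, 0.3, 0.3, 0.3]'

```text
time: 10.22
position: [0.534, -0.1846, 0.2959]
tool_rot: [[0.325, 0.946, 0.004], [0.946, -0.325, -0.001], [0.0, 0.004, -1.0]]
ft_force: [-7.1, 3.3, 26.4]
gripper_width: 0.412
grip_force: 65.4
```

send_rows --offset '[[0, -0.001, -0.001], [0, 0, 0.001], [0, 0, 0]]' --rot '[[0, 0, 0], [0, 0, 0], [0, 0, 0]]' --gripper '[0.3, 0.3, 0.3]'

```text
time: 10.47
position: [0.5334, -0.1845, 0.296]
tool_rot: [[0.325, 0.946, 0.006], [0.946, -0.325, -0.002], [0.0, 0.006, -1.0]]
ft_force: [-4.7, 2.1, 23.8]
gripper_width: 0.417
grip_force: 65.1
```

send_rows --offset '[[0, -0.001, -0.001], [0, 0, 0.001], [0, 0, 0]]' --rot '[[0, 0, 0], [0, 0, 0], [0, 0, 0]]' --gripper '[0.3, 0.3, 0.3]'

```text
time: 10.72
position: [0.5329, -0.1844, 0.296]
tool_rot: [[0.325, 0.946, 0.007], [0.946, -0.325, -0.002], [0.001, 0.008, -1.0]]
ft_force: [-3.3, 2.1, 21.9]
gripper_width: 0.415
grip_force: 64.8
```

send_rows --offset '[[0, 0, -0.001], [0, 0, 0], [0, 0, 0], [0, 0, 0], [0, 0, 0], [0, 0, 0], [0, 0, 0.001], [0, 0, 0]]' --rot '[[0, 0, -5], [0, 0, -5], [0, 0, -5], [0, 0, -5], [0, 0, -5], [0, 0, -5], [0, 0, 0], [0, 0, 0]]' --gripper '[0.3, 0.3, 0.3, 0.3, 0.3, 0.3, 0.3, 0.3]'

```text
time: 11.38
position: [0.5325, -0.1848, 0.2958]
tool_rot: [[-0.191, 0.982, 0.006], [0.982, 0.191, -0.002], [-0.003, 0.006, -1.0]]
ft_force: [-4.5, 0.6, 23.2]
gripper_width: 0.413
grip_force: 64.9
```

```bash
python3 - <<'E'
from h import *
s=sensors.get_state();print(s['position'],s['ft_force'],s['torque'],s['q'])
d=grab('wrist','w5')
a=cv2.imread('pics/w5.png')
# disc centre
g=a.mean(2);m=((g>120)&(a.max(2)-a.min(2)<25)).astype(np.uint8);n,l,st,c=cv2.connectedComponentsWithStats(m[260:370,220:345])
for i in range(1,n):
    if st[i,4]>800: print(st[i],c[i]+[220,260])
cv2.imwrite('pics/w5c.png',cv2.resize(a[160:400,180:400],(733,800*0+ 600),interpolation=cv2.INTER_CUBIC))
E
```

```text
[ 0.53253198 -0.18478719  0.29580434] [-4.49647281  0.5800059  23.23876959] [-0.04730086  0.84697617 -0.03968451] [ 0.61717936  0.58211019 -0.48238973  1.83418186  0.36251148  0.80650812
  0.14216209]
[  28   22   66   59 3070] [280.83322476 311.04006515]
```

View pics/w5c.png

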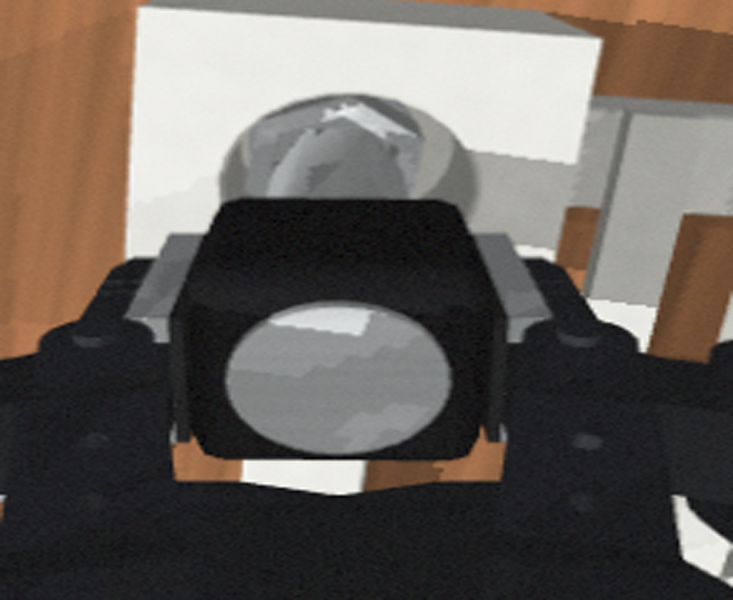

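The shaft is on the rim; the moment puts the contact on the +x/−y side, so I'll keep shifting away from it.

send_rows --offset '[[0, 0, -0.003], [0.0015, -0.0005, 0], [0, 0, 0], [0, 0, 0.002], [0, 0, 0.001], [0, 0, 0]]' --rot '[[0, 0, 0], [0, 0, 0], [0, 0, 0], [0, 0, 0], [0, 0, 0], [0, 0, 0]]' --gripper '[0.3, 0.3, 0.3, 0.3, 0.3, 0.3]'

```text
time: 11.93
position: [0.5313, -0.1836, 0.2934]
tool_rot: [[-0.191, 0.982, 0.005], [0.982, 0.191, -0.002], [-0.003, 0.005, -1.0]]
ft_force: [2.3, -2.6, 5.7]
gripper_width: 0.414
grip_force: 62.5
```

```bash
cat >> h.py <<'E'
def st():
    s=sensors.get_state();F=np.array(s['ft_force']);t=np.array(s['torque']);p=s['position'];R=s['tool_rot'];rz=.047-p[2]
    print(s['time'],p.round(4),'yaw',np.degrees(np.arctan2(R[1,0],R[0,0])).round(1),'tilt',R[:2,2].round(4),'F',F.round(1),'t',t.round(2),'q7',s['q'][6].round(2),'w',s['gripper_width'])
    print('contact rx,ry mm',1e3*(rz*F[0]-t[1])/F[2],1e3*(t[0]+rz*F[1])/F[2])
E
python3 -c "
from h import *
st()"
```

```text
11.9333 [ 0.5313 -0.1836  0.2934] yaw 101.0 tilt [ 0.0054 -0.0015] F [ 2.3 -2.6  5.7] t [-0.52 -1.01  0.09] q7 0.14 w 0.4137641667825573
contact rx,ry mm 76.75204883366499 20.89500076435763
```

It dropped in. Pressing down.

send_rows --offset '[[-0.0003, 0.0003, 0.002], [0, 0, 0.002], [0, 0, 0.002], [0, 0, 0]]' --rot '[[0, 0, 0], [0, 0, 0], [0, 0, 0], [0, 0, 0]]' --gripper '[0.3, 0.3, 0.3, 0.3]'

```text
time: 12.27
position: [0.532, -0.1836, 0.2904]
tool_rot: [[-0.191, 0.982, 0.005], [0.982, 0.191, -0.003], [-0.004, 0.004, -1.0]]
ft_force: [-4.8, -0.4, 33.6]
gripper_width: 0.419
grip_force: 66.0
```

```bash
python3 -c "
from h import *
st()"
```

```text
12.2667 [ 0.532  -0.1836  0.2904] yaw 101.0 tilt [ 0.0049 -0.0032] F [-4.8 -0.4 33.6] t [-0.11  1.73  0.1 ] q7 0.14 w 0.4190015052259225
contact rx,ry mm -17.07658139858366 -0.4257571234080069
```

send_rows --offset '[[0, 0, -0.003], [0, 0, 0], [0, 0, 0], [0, 0, 0]]' --rot '[[0, 0, 0], [0.25, 0.22, 0], [0, 0, 0], [0, 0, 0]]' --gripper '[0.3, 0.3, 0.3, 0.3]'

```text
time: 12.6
position: [0.5322, -0.1841, 0.2907]
tool_rot: [[-0.191, 0.982, 0.002], [0.982, 0.191, 0.001], [0.001, 0.002, -1.0]]
ft_force: [4.3, -2.4, 7.2]
gripper_width: 0.419
grip_force: 64.1
```

```bash
python3 -c "
from h import *
st()"
```

```text
12.6 [ 0.5322 -0.1841  0.2907] yaw 101.0 tilt [0.0018 0.0011] F [ 4.3 -2.4  7.2] t [-0.8  -1.33  0.13] q7 0.14 w 0.4188456127260319
contact rx,ry mm 37.79621324187796 -28.26378686148635
```

send_rows --offset '[[-0.0004, 0.0004, 0.001], [0, 0, 0.001], [0, 0, 0.001], [0, 0, 0.001], [0, 0, 0.001], [0, 0, 0]]' --rot '[[0, 0, 0], [0, 0, 3], [0, 0, -3], [0, 0, -3], [0, 0, 3], [0, 0, 0]]' --gripper '[0.3, 0.3, 0.3, 0.3, 0.3, 0.3]'

```text
time: 13.1
position: [0.5328, -0.1842, 0.2891]
tool_rot: [[-0.189, 0.982, 0.001], [0.982, 0.189, -0.001], [-0.001, 0.001, -1.0]]
ft_force: [-5.7, -0.6, 40.7]
gripper_width: 0.414
grip_force: 68.2
```

```bash
python3 -c "
from h import *
st()"
```

```text
13.1 [ 0.5328 -0.1842  0.2891] yaw 100.9 tilt [ 0.0012 -0.0007] F [-5.7 -0.6 40.7] t [-0.11  1.75 -0.01] q7 0.13 w 0.4142749289114121
contact rx,ry mm -9.173319376430824 1.0134718282245117
```

```bash
python3 - <<'E'
from h import *
for n in('w4','w5','w6'):
    if n=='w6': grab('wrist',n)
    a=cv2.imread(f'pics/{n}.png').astype(int);g=a.mean(2);m=((g>90)&(a.max(2)-a.min(2)<25)).astype(np.uint8)
    k,l,s,c=cv2.connectedComponentsWithStats(m[260:370,220:345])
    for i in range(1,k):
        if s[i,4]>800: print(n,s[i],c[i]+[220,260])
E
```

```text
w4 [  28   20   67   62 3202] [280.97189257 310.67457839]
w5 [  28   21   67   61 3209] [280.93206606 310.71361795]
w6 [  28   21   67   61 3214] [281.01431238 310.93559428]
```

send_rows --offset '[[0, 0, -0.001], [0, -0.0006, 0], [0, -0.0003, 0.001], [0, 0, 0], [0, 0, 0]]' --rot '[[0, 0, 0], [0, 0, 3], [0, 0, -3], [0, 0, -3], [0, 0, 3]]' --gripper '[0.3, 0.3, 0.3, 0.3, 0.3]'

```text
time: 13.57
position: [0.532, -0.1843, 0.2866]
tool_rot: [[-0.194, 0.981, 0.003], [0.981, 0.194, 0.001], [0.001, 0.003, -1.0]]
ft_force: [2.6, -2.0, 15.4]
gripper_width: 0.413
grip_force: 65.0
```

```bash
python3 -c "
from h import *
st()"
```

```text
13.5667 [ 0.532  -0.1843  0.2866] yaw 101.2 tilt [0.0026 0.0012] F [ 2.6 -2.  15.4] t [-0.47 -0.8   0.15] q7 0.14 w 0.4126412718917556
contact rx,ry mm 11.091292756786924 1.2734096665484405
```

Progressing (z 0.2866, force dropped). Continuing with the same compensation.

send_rows --offset '[[0, 0, 0.001], [0, -0.0002, 0.001], [0, 0, 0.001], [0, -0.0002, 0], [0, 0, 0]]' --rot '[[0, 0, 3], [0, 0, -3], [0, 0, -3], [0, 0, 3], [0, 0, 0]]' --gripper '[0.3, 0.3, 0.3, 0.3, 0.3]'

```text
time: 13.98
position: [0.5316, -0.1844, 0.2822]
tool_rot: [[-0.189, 0.982, 0.003], [0.982, 0.189, 0.002], [0.001, 0.003, -1.0]]
ft_force: [8.0, -2.4, -0.0]
gripper_width: 0.411
grip_force: 63.1
```

```bash
python3 -c "
from h import *
st()"
```

```text
13.9833 [ 0.5316 -0.1844  0.2822] yaw 100.9 tilt [0.003 0.002] F [ 8.  -2.4 -0. ] t [-0.59 -2.09  0.05] q7 0.13 w 0.41129503531594475
contact rx,ry mm -6567.713101767726 900.7362589390568
```

send_rows --offset '[[-0.0003, 0.0007, 0.001], [0, 0, 0.001], [0, 0, 0]]' --rot '[[0, 0, 0], [0, 0, 0], [0, 0, 0]]' --gripper '[0.3, 0.3, 0.3]'

```text
time: 14.23
position: [0.5322, -0.1844, 0.281]
tool_rot: [[-0.191, 0.982, 0.002], [0.982, 0.191, 0.002], [0.001, 0.002, -1.0]]
ft_force: [3.9, -1.0, 11.4]
gripper_width: 0.415
grip_force: 64.6
```

```bash
python3 -c "
from h import *
st()"
```

```text
14.2333 [ 0.5322 -0.1844  0.281 ] yaw 101.0 tilt [0.0016 0.0015] F [ 3.9 -1.  11.4] t [-0.43 -0.93  0.01] q7 0.13 w 0.41476504367034434
contact rx,ry mm 2.005554703419209 -17.65874252494545
```

Home (z as predicted, floor contact). Now the first quarter turn.

send_rows --offset '[[0, 0, -0.0005], [0, 0, 0], [0, 0, 0], [0, 0, 0], [0, 0, 0], [0, 0, 0], [0, 0, 0], [0, 0, 0]]' --rot '[[0, 0, 7], [0, 0, 7], [0, 0, 7], [0, 0, 7], [0, 0, 7], [0, 0, 7], [0, 0, 7], [0, 0, 0]]' --gripper '[0.3, 0.3, 0.3, 0.3, 0.3, 0.3, 0.3, 0.3]'

```text
time: 14.9
position: [0.5322, -0.1845, 0.2811]
tool_rot: [[0.62, 0.784, 0.002], [0.784, -0.62, 0.001], [0.002, 0.001, -1.0]]
ft_force: [5.6, -1.1, 5.5]
gripper_width: 0.412
grip_force: 64.1
```

```bash
python3 -c "
from h import *
st()"
```

```text
14.9 [ 0.5322 -0.1845  0.2811] yaw 51.7 tilt [0.0021 0.001 ] F [ 5.6 -1.1  5.5] t [-0.46 -1.47 -0.06] q7 -0.59 w 0.41171564871776717
contact rx,ry mm 29.733967404607082 -35.155494706182374
```

send_rows --offset '[[0.0003, 0.0004, 0], [0, 0, 0], [0, 0, 0], [0, 0, 0], [0, 0, 0], [0, 0, 0], [0, 0, 0], [0, 0, 0]]' --rot '[[0, 0, 7], [0, 0, 7], [0, 0, 7], [0, 0, 7], [0, 0, 7], [0, 0, 7], [0, 0, 0], [0, 0, 0]]' --gripper '[0.3, 0.3, 0.3, 0.3, 0.3, 0.3, 0.3, 0.3]'

```text
time: 15.57
position: [0.5324, -0.1846, 0.281]
tool_rot: [[0.985, 0.173, 0.001], [0.173, -0.985, 0.001], [0.001, -0.001, -1.0]]
ft_force: [3.1, -1.5, 6.8]
gripper_width: 0.412
grip_force: 64.3
```

```bash
python3 -c "
from h import *
st()"
```

```text
15.5667 [ 0.5324 -0.1846  0.281 ] yaw 10.0 tilt [0.0011 0.0009] F [ 3.1 -1.5  6.8] t [-0.58 -1.09 -0.1 ] q7 -1.2 w 0.41219717147649904
contact rx,ry mm 54.276365004092156 -33.57232326256532
```

send_rows --offset '[[0, 0, 0], [0, 0, 0], [0, 0, 0], [0, 0, 0], [0, 0, 0], [0, 0, 0], [0, 0, 0], [0, 0, 0], [0, 0, 0]]' --rot '[[0, 0, 0], [0, 0, 0], [0, 0, 0], [0, 0, 0], [0, 0, 0], [0, 0, 0], [0, 0, 0], [0, 0, 0], [0, 0, 0]]' --gripper '[0.6, 0.8, 1, 1, 1, 1, 1, 1, 1]'

```text
time: 16.32
position: [0.5304, -0.1841, 0.2797]
tool_rot: [[0.985, 0.174, -0.005], [0.174, -0.985, 0.003], [-0.005, -0.004, -1.0]]
ft_force: [0.7, -0.3, -0.9]
gripper_width: 1.002
grip_force: 0.0
```

```bash
python3 - <<'E'
from h import *
st();grab('wrist','w7')
E
```

```text
16.3167 [ 0.5304 -0.1841  0.2797] yaw 10.0 tilt [-0.0051  0.0029] F [ 0.7 -0.3 -0.9] t [0.02 0.02 0.03] q7 -1.19 w 1.0020922311471132
contact rx,ry mm 211.78585803120743 -117.7854415171664
```

View pics/w7.png

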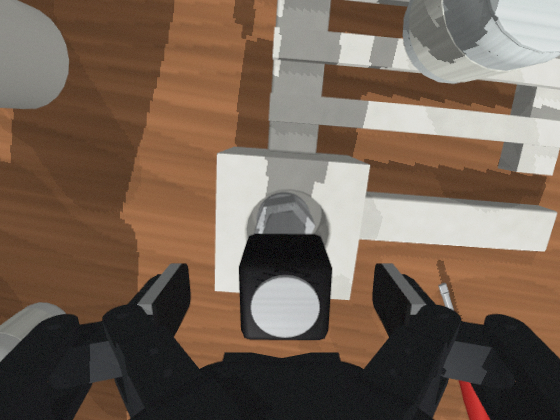

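The key stands upright and released, aligned with the fingers (disc at (286,306)). I'll straighten the tool and turn back a quarter for a fresh grip.

send_rows --offset '[[0.002, 0.0006, -0.0013], [0, 0, 0], [0, 0, 0], [0, 0, 0], [0, 0, 0], [0, 0, 0], [0, 0, 0], [0, 0, 0], [0, 0, 0], [0, 0, 0], [0, 0, 0], [0, 0, 0]]' --rot '[[-0.22, 0.25, 0], [0, 0, -7], [0, 0, -7], [0, 0, -7], [0, 0, -7], [0, 0, -7], [0, 0, -7], [0, 0, -7], [0, 0, -7], [0, 0, -7], [0, 0, -7], [0, 0, -7]]' --gripper '[1, 1, 1, 1, 1, 1, 1, 1, 1, 1, 1, 1]'

```text
time: 17.37
position: [0.5326, -0.1845, 0.2811]
tool_rot: [[0.046, 0.999, 0.0], [0.999, -0.046, -0.0], [-0.0, 0.0, -1.0]]
ft_force: [-0.2, -0.4, -0.3]
gripper_width: 0.999
grip_force: 0.0
```

send_rows --offset '[[0, 0, 0], [0, 0, 0], [0, 0, 0], [0, 0, 0], [0, 0, 0]]' --rot '[[0, 0, -6.5], [0, 0, -6.5], [0, 0, 0], [0, 0, 0], [0, 0, 0]]' --gripper '[1, 1, 1, 1, 1]'

```text
time: 17.78
position: [0.5326, -0.1845, 0.2811]
tool_rot: [[-0.17, 0.985, 0.0], [0.985, 0.17, -0.0], [-0.0, 0.0, -1.0]]
ft_force: [-0.4, 0.0, -0.4]
gripper_width: 0.999
grip_force: 0.0
```

```bash
python3 - <<'E'
from h import *
st();grab('wrist','w8')
a=cv2.imread('pics/w8.png').astype(int);g=a.mean(2);m=((g>110)&(a.max(2)-a.min(2)<25)).astype(np.uint8)
k,l,s,c=cv2.connectedComponentsWithStats(m[250:370,220:345])
S=sensors.get_state()
for i in range(1,k):
    if s[i,4]>800:
        uv=c[i]+[220,250];d=px2w('w8',[uv],.146)[0];print(s[i],uv,d,S['tool_rot'].T@(d-S['position']))
for n,uv in(('w7',(286,306)),):print(px2w(n,[uv],.146))
# handle top edge angle
blk=(g<45).astype(np.uint8)[200:360,225:340]
k,l,s,c=cv2.connectedComponentsWithStats(blk)
i=1+s[1:,4].argmax();pts=np.argwhere(l==i)[:,::-1].astype(np.float32);print(s[i],cv2.minAreaRect(pts))
E
```

```text
17.7833 [ 0.5326 -0.1845  0.2811] yaw 99.8 tilt [ 0.0002 -0.0002] F [-0.4  0.  -0.4] t [ 0.02  0.06 -0.02] q7 0.11 w 0.9986498311768839
contact rx,ry mm -63.231169625205574 -40.30800378308774
[  0   0  24  54 970] [228.83608247 274.51030928] [ 0.51097417 -0.17196574  0.146     ] [ 0.01592812 -0.01914362  0.13502926]
[ 104    0   21   60 1096] [335.29105839 278.83029197] [ 0.55035941 -0.16696631  0.146     ] [0.01411388 0.02051618 0.13503015]
[  29   32   66   59 3090] [281.45501618 311.11585761] [ 0.53290013 -0.18394772  0.146     ] [0.00037075 0.00040845 0.13503388]
[[ 0.53378266 -0.18487037  0.146     ]]
[  12   40   90  104 5454] ((56.5, 91.5), (103.0, 89.0), 90.0)
```

send_rows --offset '[[0, 0, 0], [0, 0, 0], [0, 0, 0], [0, 0, 0], [0, 0, 0], [0, 0, 0], [0, 0, 0], [0, 0, 0]]' --rot '[[0, 0, 0], [0, 0, 0], [0, 0, 0], [0, 0, 0], [0, 0, 0], [0, 0, 0], [0, 0, 0], [0, 0, 0]]' --gripper '[0.3, 0.3, 0.3, 0.3, 0.3, 0.3, 0.3, 0.3]' --grip_force 60

```text
time: 18.5
position: [0.5326, -0.1843, 0.2811]
tool_rot: [[-0.174, 0.985, 0.0], [0.985, 0.174, -0.0], [-0.0, 0.0, -1.0]]
ft_force: [-0.5, 0.4, 2.9]
gripper_width: 0.411
grip_force: 59.7
```

send_rows --offset '[[0, 0, 0], [0, 0, 0], [0, 0, 0], [0, 0, 0], [0, 0, 0], [0, 0, 0], [0, 0, 0], [0, 0, 0]]' --rot '[[0, 0, 7], [0, 0, 7], [0, 0, 7], [0, 0, 7], [0, 0, 7], [0, 0, 7], [0, 0, 7], [0, 0, 0]]' --gripper '[0.3, 0.3, 0.3, 0.3, 0.3, 0.3, 0.3, 0.3]'

```text
time: 19.17
position: [0.5327, -0.184, 0.2812]
tool_rot: [[0.631, 0.776, 0.0], [0.776, -0.631, -0.001], [-0.0, 0.001, -1.0]]
ft_force: [-0.2, 1.4, 2.1]
gripper_width: 0.414
grip_force: 60.2
```

```bash
python3 -c "
from h import *
st()"
```

```text
19.1667 [ 0.5327 -0.184   0.2812] yaw 50.9 tilt [ 0.0003 -0.0008] F [-0.2  1.4  2.1] t [0.15 0.05 0.15] q7 -0.6 w 0.4144981844669942
contact rx,ry mm 0.18381958202238974 -82.6294137558069
```

send_rows --offset '[[0, 0, 0], [0, 0, 0], [0, 0, 0], [0, 0, 0]]' --rot '[[0, 0, 6], [0, 0, 6], [0, 0, 4], [0, 0, 0]]' --gripper '[0.3, 0.3, 0.3, 0.3]'

```text
time: 19.5
position: [0.5328, -0.1841, 0.2812]
tool_rot: [[0.819, 0.574, 0.001], [0.574, -0.819, -0.0], [0.0, 0.0, -1.0]]
ft_force: [0.8, 0.9, 1.6]
gripper_width: 0.413
grip_force: 60.2
```

```bash
python3 -c "
from h import *
st()"
```

```text
19.5 [ 0.5328 -0.1841  0.2812] yaw 35.0 tilt [ 0.0005 -0.0001] F [0.8 0.9 1.6] t [ 0.23 -0.04 -0.12] q7 -0.83 w 0.41284533542872554
contact rx,ry mm -89.80207383238627 14.908019370352333
```

send_rows --offset '[[0, 0, 0], [0, 0, 0], [0, 0, 0]]' --rot '[[0, 0, 5], [0, 0, 5], [0, 0, 0]]' --gripper '[0.3, 0.3, 0.3]'

```text
time: 19.75
position: [0.5328, -0.1842, 0.2811]
tool_rot: [[0.906, 0.424, 0.001], [0.424, -0.906, 0.0], [0.001, 0.0, -1.0]]
ft_force: [1.1, 1.7, 3.2]
gripper_width: 0.419
grip_force: 60.2
```

```bash
python3 -c "
from h import *
st()"
```

```text
19.75 [ 0.5328 -0.1842  0.2811] yaw 25.1 tilt [0.0007 0.0001] F [1.1 1.7 3.2] t [ 0.3  -0.21 -0.15] q7 -0.98 w 0.4186640650020643
contact rx,ry mm -12.579132610024708 -32.78034310658216
```

send_rows --offset '[[0, 0, 0], [0, 0, 0], [0, 0, 0], [0, 0, 0]]' --rot '[[0, 0, 4], [0, 0, 4], [0, 0, 4], [0, 0, 0]]' --gripper '[0.3, 0.3, 0.3, 0.3]'

```text
time: 20.08
position: [0.5327, -0.1844, 0.2812]
tool_rot: [[0.974, 0.228, 0.001], [0.228, -0.974, -0.0], [0.0, 0.0, -1.0]]
ft_force: [0.5, -0.1, 2.7]
gripper_width: 0.414
grip_force: 60.2
```

```bash
python3 -c "
from h import *
st();print(sensors.get_state()['effort'])"
```

```text
20.0833 [ 0.5327 -0.1844  0.2812] yaw 13.2 tilt [ 0.0006 -0.0003] F [ 0.5 -0.1  2.7] t [ 0.16 -0.17 -0.05] q7 -1.15 w 0.4140296120953797
contact rx,ry mm 24.639473400366054 67.93095824424603
[  0.07828582 -51.22723818   0.43082451 -18.33904982   0.06136226
   0.18149641  -0.79530353]
```

send_rows --offset '[[0, 0, 0], [0, 0, 0], [0, 0, 0], [0, 0, 0]]' --rot '[[0, 0, 4], [0, 0, 4], [0, 0, 0], [0, 0, 0]]' --gripper '[0.3, 0.3, 0.3, 0.3]'

```text
time: 20.42
position: [0.5326, -0.1846, 0.2811]
tool_rot: [[0.996, 0.093, 0.0], [0.093, -0.996, -0.0], [0.0, 0.001, -1.0]]
ft_force: [-0.3, -0.7, 4.0]
gripper_width: 0.416
grip_force: 60.3
```

```bash
python3 -c "
from h import *
st();print(sensors.get_state()['effort'])"
```

```text
20.4167 [ 0.5326 -0.1846  0.2811] yaw 5.3 tilt [ 0.0003 -0.0005] F [-0.3 -0.7  4. ] t [-0.15 -0.06  0.01] q7 -1.26 w 0.41595321822652176
contact rx,ry mm 31.32494907298216 4.008489611171865
[ -0.33550864 -50.69740176   0.17263857 -18.18521261  -0.09135123
   0.09845147  -0.12978505]
```

send_rows --offset '[[0, 0, 0], [0, 0, 0], [0, 0, 0], [0, 0, 0]]' --rot '[[0, 0, 4], [0, 0, 4], [0, 0, 0], [0, 0, 0]]' --gripper '[0.3, 0.3, 0.3, 0.3]'

```text
time: 20.75
position: [0.5328, -0.1843, 0.2811]
tool_rot: [[0.999, -0.047, 0.001], [-0.047, -0.999, -0.0], [0.001, 0.0, -1.0]]
ft_force: [2.4, 0.4, 3.7]
gripper_width: 0.412
grip_force: 60.3
```

```bash
python3 -c "
from h import *
st();print(sensors.get_state()['effort'][6])"
```

```text
20.75 [ 0.5328 -0.1843  0.2811] yaw -2.7 tilt [ 0.0008 -0.0002] F [2.4 0.4 3.7] t [ 0.1  -0.47 -0.04] q7 -1.38 w 0.4117539553385347
contact rx,ry mm -28.13763973924098 2.0893203597941725
-0.1324132550507784
```

send_rows --offset '[[0, 0, 0], [0, 0, 0], [0, 0, 0], [0, 0, 0]]' --rot '[[0, 0, 4], [0, 0, 4], [0, 0, 0], [0, 0, 0]]' --gripper '[0.3, 0.3, 0.3, 0.3]'

```text
time: 21.08
position: [0.5329, -0.1842, 0.2811]
tool_rot: [[0.983, -0.185, 0.001], [-0.185, -0.983, -0.001], [0.001, 0.0, -1.0]]
ft_force: [2.6, 0.3, 3.0]
gripper_width: 0.418
grip_force: 60.4
```

```bash
python3 -c "
from h import *
st();print(sensors.get_state()['effort'][6])"
```

```text
21.0833 [ 0.5329 -0.1842  0.2811] yaw -10.6 tilt [ 0.0008 -0.0006] F [2.6 0.3 3. ] t [-0.01 -0.52  0.8 ] q7 -1.5 w 0.41763038011654796
contact rx,ry mm -30.203396002716445 -28.61044999048809
-0.9018366783857346
```

send_rows --offset '[[0, 0, 0], [0, 0, 0], [0, 0, 0]]' --rot '[[0, 0, 4], [0, 0, 0], [0, 0, 0]]' --gripper '[0.3, 0.3, 0.3]'

```text
time: 21.33
position: [0.5329, -0.1843, 0.2811]
tool_rot: [[0.967, -0.255, 0.001], [-0.255, -0.967, -0.0], [0.001, 0.0, -1.0]]
ft_force: [3.2, -0.1, 4.6]
gripper_width: 0.416
grip_force: 60.4
```

```bash
python3 - <<'E'
from h import *
st();print(sensors.get_state()['effort'][6]);grab('wrist','w9')
a=cv2.imread('pics/w9.png').astype(int);g=a.mean(2);blk=(g<45).astype(np.uint8)
# handle angle: minAreaRect of Canny-ish disc position and dark handle front edge
m=((g>90)&(a.max(2)-a.min(2)<25)).astype(np.uint8)
k,l,s,c=cv2.connectedComponentsWithStats(m[250:370,220:345])
for i in range(1,k):
    if s[i,4]>800: print(s[i],c[i]+[220,250])
for n in('w6','w9'):
    g=cv2.imread(f'pics/{n}.png').mean(2);e=[(x,200+int(np.argmax(g[200:300,x]<45))) for x in range(255,308,4)]
    print(n,e,np.degrees(np.arctan(np.polyfit(*zip(*e),1)[0])))
E
```

```text
21.3333 [ 0.5329 -0.1843  0.2811] yaw -14.8 tilt [ 0.0009 -0.0003] F [ 3.2 -0.1  4.6] t [ 0.01 -0.66  0.72] q7 -1.55 w 0.41555394554418607
contact rx,ry mm -19.390120911616275 8.593956636883433
-0.8447080291807652
[  28   32   68   61 3251] [281.21531836 311.96124269]
w6 [(255, 240), (259, 240), (263, 240), (267, 240), (271, 240), (275, 240), (279, 240), (283, 240), (287, 240), (291, 240), (295, 240), (299, 240), (303, 240), (307, 240)] -5.168816184335708e-14
w9 [(255, 241), (259, 241), (263, 240), (267, 240), (271, 241), (275, 240), (279, 240), (283, 240), (287, 240), (291, 240), (295, 240), (299, 240), (303, 240), (307, 240)] -0.9128774755582277
```

Torque is now well up, but the total turn exceeds what I expected. I'll check the bolt head's actual angle numerically in the saved frames.

```bash
cat > ang.py <<'E'
from h import *
from scipy.ndimage import map_coordinates
def head(n,yaw,c=(.5333,-.1845),span=60):
    g=cv2.GaussianBlur(cv2.imread(f'pics/{n}.png'),(3,3),0).astype(float)
    best=[]
    for dx in np.arange(-1.5,1.6,.5):
     for dy in np.arange(-1.5,1.6,.5):
      for th in range(0,60,2):
        ph=np.radians(np.arange(yaw-span,yaw+span+1,2.))
        r=18.2/np.cos((ph-np.radians(th)-np.pi/6+np.pi/6*0)%(np.pi/3)-np.pi/6) if 0 else 18.2/np.cos(((ph-np.radians(th))%(np.pi/3))-np.pi/6)
        v=[]
        for k in(-1.2,1.2):
            P=np.c_[c[0]+(dx+(r+k)*np.cos(ph))/1e3,c[1]+(dy+(r+k)*np.sin(ph))/1e3,np.full(len(ph),.054)]
            uv=w2px(n,P);v.append(np.stack([map_coordinates(g[:,:,j],[uv[:,1],uv[:,0]],order=1) for j in range(3)],1))
        best.append((np.minimum(np.abs(v[0]-v[1]).mean(1),25).mean(),th,dx,dy))
    A={}
    for s,th,dx,dy in best: A[th]=max(A.get(th,(0,)),(s,dx,dy))
    top=sorted(A.items(),key=lambda t:-t[1][0])[:6]
    print(n,[(t,round(s[0],1),s[1],s[2]) for t,s in top])
E
python3 - <<'E'
from ang import *
head('w2',17.7,span=180);head('w2',17.7);head('w4',101);head('w5',101);head('w7',10);head('w8',99.8);head('w9',-14.8)
E
```

```text
w2 [(42, np.float64(20.6), np.float64(0.0), np.float64(0.0)), (40, np.float64(20.5), np.float64(0.0), np.float64(0.0)), (44, np.float64(20.4), np.float64(0.0), np.float64(0.0)), (38, np.float64(20.3), np.float64(0.0), np.float64(0.0)), (46, np.float64(20.0), np.float64(0.0), np.float64(0.0)), (36, np.float64(19.8), np.float64(0.0), np.float64(0.0))]
w2 [(32, np.float64(25.0), np.float64(-1.5), np.float64(0.5)), (34, np.float64(25.0), np.float64(-1.0), np.float64(0.5)), (36, np.float64(25.0), np.float64(-0.5), np.float64(0.5)), (38, np.float64(25.0), np.float64(0.0), np.float64(0.5)), (40, np.float64(25.0), np.float64(0.0), np.float64(0.5)), (42, np.float64(25.0), np.float64(0.0), np.float64(0.5))]
w4 [(36, np.float64(24.8), np.float64(-1.5), np.float64(0.5)), (40, np.float64(24.8), np.float64(-1.5), np.float64(0.5)), (44, np.float64(24.7), np.float64(-1.5), np.float64(1.0)), (42, np.float64(24.7), np.float64(-1.5), np.float64(0.5)), (38, np.float64(24.7), np.float64(-1.5), np.float64(0.5)), (34, np.float64(24.6), np.float64(-1.5), np.float64(0.5))]
w5 [(30, np.float64(25.0), np.float
[... 697 characters left out ...]
t64(24.3), np.float64(-1.5), np.float64(1.5)), (42, np.float64(24.2), np.float64(-1.5), np.float64(1.5)), (38, np.float64(24.2), np.float64(-1.5), np.float64(1.5)), (52, np.float64(24.1), np.float64(-1.5), np.float64(1.0)), (54, np.float64(24.1), np.float64(-1.5), np.float64(1.0)), (44, np.float64(24.1), np.float64(-1.5), np.float64(1.0))]
w9 [(10, np.float64(24.8), np.float64(-0.5), np.float64(0.0)), (12, np.float64(24.8), np.float64(-0.5), np.float64(-0.5)), (8, np.float64(24.8), np.float64(-0.5), np.float64(0.5)), (14, np.float64(24.6), np.float64(-0.5), np.float64(-0.5)), (6, np.float64(24.5), np.float64(-0.5), np.float64(0.5)), (16, np.float64(24.2), np.float64(-1.0), np.float64(-0.5))]
```

The frames suggest the bolt is near its stop (head corner about 10° mod 60). I'll let go, look at the key's angle numerically, and test again with a fresh grip.

send_rows --offset '[[0, 0, 0], [0, 0, 0], [0, 0, 0], [0, 0, 0], [0, 0, 0], [0, 0, 0], [0, 0, 0], [0, 0, 0], [0, 0, 0]]' --rot '[[0, 0, 0], [0, 0, 0], [0, 0, 0], [0, 0, 0], [0, 0, 0], [0, 0, 0], [0, 0, 0], [0, 0, 0], [0, 0, 0]]' --gripper '[0.6, 0.8, 1, 1, 1, 1, 1, 1, 1]'

```text
time: 22.13
position: [0.5325, -0.1843, 0.281]
tool_rot: [[0.966, -0.259, -0.0], [-0.259, -0.966, -0.0], [-0.0, 0.0, -1.0]]
ft_force: [0.0, -0.5, -0.5]
gripper_width: 1.001
grip_force: 0.0
```

```bash
cat >> ang.py <<'E'
def handle(n):
    a=cv2.imread(f'pics/{n}.png').astype(int);g=a.mean(2)
    e=[(x,215+int(np.argmax(g[215:300,x]<45))) for x in range(258,308,4)]
    bl=[(x,int(360-np.argmax(g[360:300:-1,x]<45))) for x in range(258,308,4)]
    L=[(y,281-int(np.argmax(g[y,281:215:-1]<45))) for y in(345,)]
    # side edges of the top face
    l=[(y,222+int(np.argmax(g[y,222:260]<45))) for y in range(275,330,5)];r=[(y,340-int(np.argmax(g[y,340:302:-1]<45))) for y in range(275,330,5)]
    print(n,'front',e,'slope',np.degrees(np.arctan(np.polyfit(*zip(*e),1)[0])).round(1),'L',l,'R',r)
    m=((g>90)&(a.max(2)-a.min(2)<25)).astype(np.uint8);k,_,s,c=cv2.connectedComponentsWithStats(m[250:370,220:345])
    for i in range(1,k):
        if 2000<s[i,4]<5000: print(' disc',c[i]+[220,250],px2w(n,[c[i]+[220,250]],.146))
E
python3 - <<'E'
from ang import *
st();grab('wrist','w10')
for n in('w7','w8','w10'):handle(n)
head('w10',-14.8)
E
```

```text
22.1333 [ 0.5325 -0.1843  0.281 ] yaw -15.0 tilt [-0.0001 -0.0001] F [ 0.  -0.5 -0.5] t [-0.01 -0.01 -0.04] q7 -1.56 w 1.0012997744003032
contact rx,ry mm 8.71492574608185 -227.09531750398983
w7 front [(258, 234), (262, 234), (266, 234), (270, 234), (274, 234), (278, 234), (282, 234), (286, 234), (290, 234), (294, 234), (298, 235), (302, 235), (306, 235)] slope 1.2 L [(275, 240), (280, 240), (285, 240), (290, 240), (295, 240), (300, 240), (305, 240), (310, 240), (315, 241), (320, 241), (325, 241)] R [(275, 330), (280, 330), (285, 330), (290, 329), (295, 329), (300, 329), (305, 329), (310, 328), (315, 328), (320, 328), (325, 327)]
 disc [284.70970588 306.42441176] [[ 0.53351552 -0.18442211  0.146     ]]
w8 front [(258, 240), (262, 240), (266, 240), (270, 240), (274, 240), (278, 240), (282, 240), (286, 240), (290, 240), (294, 240), (298, 240), (302, 240), (306, 240)] slope 0.0 L [(275, 237), (280, 237), (285, 237), (290, 238), (295, 238), (300, 238), (305, 238), (310, 238), (315, 238), (320, 238), (325, 239)] R [(275, 326), (280, 326), (285, 326), (290, 326), (295, 325), (300, 325), (3
[... 311 characters left out ...]
 [(275, 235), (280, 235), (285, 236), (290, 236), (295, 236), (300, 237), (305, 237), (310, 237), (315, 238), (320, 238), (325, 239)] R [(275, 324), (280, 324), (285, 324), (290, 325), (295, 324), (300, 324), (305, 324), (310, 324), (315, 324), (320, 324), (325, 324)]
 disc [280.83420325 310.83942278] [[ 0.53330833 -0.184347    0.146     ]]
w10 [(10, np.float64(24.7), np.float64(-0.5), np.float64(0.0)), (8, np.float64(24.5), np.float64(-0.5), np.float64(0.0)), (12, np.float64(24.5), np.float64(-0.5), np.float64(-0.5)), (6, np.float64(24.2), np.float64(-0.5), np.float64(0.0)), (14, np.float64(24.1), np.float64(-0.5), np.float64(-0.5)), (4, np.float64(23.7), np.float64(-0.5), np.float64(0.0))]
```

send_rows --offset '[[0, 0, 0], [0, 0, 0], [0, 0, 0], [0, 0, 0], [0, 0, 0], [0, 0, 0], [0, 0, 0], [0, 0, 0], [0, 0, 0], [0, 0, 0], [0, 0, 0], [0, 0, 0]]' --rot '[[0, 0, -7], [0, 0, -7], [0, 0, -7], [0, 0, -7], [0, 0, -7], [0, 0, -7], [0, 0, -7], [0, 0, -7], [0, 0, -7], [0, 0, -7], [0, 0, -7], [0, 0, -7]]' --gripper '[1, 1, 1, 1, 1, 1, 1, 1, 1, 1, 1, 1]'

```text
time: 23.18
position: [0.5325, -0.1844, 0.281]
tool_rot: [[0.353, 0.936, -0.0], [0.936, -0.353, -0.0], [-0.0, 0.0, -1.0]]
ft_force: [0.6, 0.3, -0.1]
gripper_width: 1.0
grip_force: 0.0
```

send_rows --offset '[[0, 0, 0], [0, 0, 0], [0, 0, 0], [0, 0, 0], [0, 0, 0]]' --rot '[[0, 0, -7], [0, 0, 0], [0, 0, 0], [0, 0, 0], [0, 0, 0]]' --gripper '[1, 1, 1, 1, 1]'

```text
time: 23.6
position: [0.5325, -0.1843, 0.281]
tool_rot: [[0.244, 0.97, -0.0], [0.97, -0.244, -0.0], [-0.0, -0.0, -1.0]]
ft_force: [0.6, -0.7, -0.3]
gripper_width: 0.999
grip_force: 0.0
```

```bash
python3 - <<'E'
from ang import *
st();grab('wrist','w11');handle('w11');head('w11',76)
E
```

```text
23.6 [ 0.5325 -0.1843  0.281 ] yaw 75.9 tilt [-0.0001 -0.0002] F [ 0.6 -0.7 -0.3] t [-0.02 -0.05 -0.02] q7 -0.24 w 0.9992802838257504
contact rx,ry mm 313.5736802908578 -509.5739362443494
w11 front [(258, 240), (262, 240), (266, 239), (270, 239), (274, 239), (278, 239), (282, 239), (286, 239), (290, 239), (294, 239), (298, 239), (302, 239), (306, 239)] slope -0.9 L [(275, 236), (280, 236), (285, 237), (290, 237), (295, 237), (300, 237), (305, 238), (310, 238), (315, 238), (320, 239), (325, 239)] R [(275, 326), (280, 325), (285, 325), (290, 325), (295, 325), (300, 325), (305, 325), (310, 324), (315, 324), (320, 324), (325, 324)]
 disc [333.30366492 304.92812946] [[ 0.55296352 -0.18616999  0.146     ]]
 disc [281.37169518 310.77729393] [[ 0.53302335 -0.18374147  0.146     ]]
w11 [(12, np.float64(24.8), np.float64(-1.5), np.float64(1.5)), (10, np.float64(24.7), np.float64(-1.5), np.float64(1.5)), (8, np.float64(24.6), np.float64(-1.5), np.float64(1.5)), (14, np.float64(24.3), np.float64(-1.5), np.float64(1.5)), (6, np.float64(24.1), np.float64(-1.0), np.float64(0.0)), (56, np.float64(24.0), np.float64(-1.5), np.float64(1.0))]
```

send_rows --offset '[[0, 0, 0], [0, 0, 0], [0, 0, 0], [0, 0, 0], [0, 0, 0], [0, 0, 0], [0, 0, 0], [0, 0, 0]]' --rot '[[0, 0, 0], [0, 0, 0], [0, 0, 0], [0, 0, 0], [0, 0, 0], [0, 0, 0], [0, 0, 0], [0, 0, 0]]' --gripper '[0.3, 0.3, 0.3, 0.3, 0.3, 0.3, 0.3, 0.3]' --grip_force 80

```text
time: 24.32
position: [0.5326, -0.1843, 0.2812]
tool_rot: [[0.242, 0.97, 0.0], [0.97, -0.242, -0.0], [-0.0, 0.0, -1.0]]
ft_force: [-0.7, 0.1, 3.6]
gripper_width: 0.413
grip_force: 79.9
```

send_rows --offset '[[0, 0, 0], [0, 0, 0], [0, 0, 0]]' --rot '[[0, 0, 3], [0, 0, 3], [0, 0, 0]]' --gripper '[0.3, 0.3, 0.3]'

```text
time: 24.57
position: [0.5326, -0.1842, 0.2812]
tool_rot: [[0.342, 0.94, 0.0], [0.94, -0.342, -0.001], [-0.001, 0.0, -1.0]]
ft_force: [-0.9, 0.7, 4.0]
gripper_width: 0.408
grip_force: 80.2
```

```bash
python3 -c "
from h import *
st();print(sensors.get_state()['effort'][6])"
```

```text
24.5667 [ 0.5326 -0.1842  0.2812] yaw 70.0 tilt [ 0.0002 -0.0007] F [-0.9  0.7  4. ] t [0.05 0.18 0.19] q7 -0.33 w 0.4078121914525091
contact rx,ry mm 5.555174798810087 -30.725252160025487
-0.6858713552355766
```

send_rows --offset '[[0, 0, 0], [0, 0, 0], [0, 0, 0]]' --rot '[[0, 0, 3], [0, 0, 3], [0, 0, 0]]' --gripper '[0.3, 0.3, 0.3]'

```text
time: 24.82
position: [0.5326, -0.1844, 0.2812]
tool_rot: [[0.44, 0.898, 0.0], [0.898, -0.44, -0.0], [0.0, 0.0, -1.0]]
ft_force: [-0.6, 0.7, 5.1]
gripper_width: 0.409
grip_force: 80.0
```

```bash
python3 -c "
from h import *
st();print(sensors.get_state()['effort'][6])"
```

```text
24.8167 [ 0.5326 -0.1844  0.2812] yaw 63.9 tilt [ 0.0003 -0.0001] F [-0.6  0.7  5.1] t [ 0.11  0.11 -0.15] q7 -0.41 w 0.40935425789697877
contact rx,ry mm 5.952540053624902 -10.667060368024053
-0.4515541344881058
```

send_rows --offset '[[0, 0, 0], [0, 0, 0], [0, 0, 0]]' --rot '[[0, 0, 3], [0, 0, 3], [0, 0, 0]]' --gripper '[0.3, 0.3, 0.3]'

```text
time: 25.07
position: [0.5326, -0.1844, 0.2812]
tool_rot: [[0.53, 0.848, 0.0], [0.848, -0.53, -0.0], [0.0, 0.0, -1.0]]
ft_force: [-0.0, 1.0, 5.2]
gripper_width: 0.407
grip_force: 80.3
```

```bash
python3 - <<'E'
from ang import *
st();print(sensors.get_state()['effort'][6])
grab('wrist','w12');head('w12',58);handle('w12')
E
```

```text
25.0667 [ 0.5326 -0.1844  0.2812] yaw 58.0 tilt [ 0.0003 -0.0001] F [-0.   1.   5.2] t [ 0.18  0.18 -0.08] q7 -0.5 w 0.40709028521971796
contact rx,ry mm -33.17348608172209 -8.514332173879103
-0.45556090772151947
w12 [(8, np.float64(23.2), np.float64(0.5), np.float64(-0.5)), (6, np.float64(23.1), np.float64(0.0), np.float64(0.0)), (10, np.float64(23.1), np.float64(0.5), np.float64(-1.0)), (12, np.float64(23.1), np.float64(1.0), np.float64(-1.0)), (14, np.float64(23.0), np.float64(1.0), np.float64(-1.0)), (4, np.float64(22.8), np.float64(0.0), np.float64(-0.5))]
w12 front [(258, 239), (262, 239), (266, 239), (270, 239), (274, 239), (278, 239), (282, 239), (286, 239), (290, 239), (294, 239), (298, 239), (302, 239), (306, 239)] slope 0.0 L [(275, 235), (280, 233), (285, 232), (290, 222), (295, 222), (300, 222), (305, 222), (310, 222), (315, 222), (320, 222), (325, 222)] R [(275, 327), (280, 329), (285, 330), (290, 340), (295, 340), (300, 340), (305, 340), (310, 340), (315, 340), (320, 340), (325, 340)]
 disc [280.98576733 310.38056931] [[ 0.53323958 -0.18378589  0.146     ]]
```

send_rows --offset '[[0, 0, 0], [0, 0, 0], [0, 0, 0]]' --rot '[[0, 0, 3], [0, 0, 3], [0, 0, 0]]' --gripper '[0.3, 0.3, 0.3]'

```text
time: 25.37
position: [0.5327, -0.1843, 0.2812]
tool_rot: [[0.615, 0.789, 0.0], [0.789, -0.615, -0.0], [0.0, 0.0, -1.0]]
ft_force: [-0.3, 0.1, 5.8]
gripper_width: 0.411
grip_force: 80.3
```

```bash
python3 -c "
from h import *
st();print(sensors.get_state()['effort'][6])"
```

```text
25.3667 [ 0.5327 -0.1843  0.2812] yaw 52.0 tilt [ 0.0004 -0.0002] F [-0.3  0.1  5.8] t [ 0.24  0.17 -0.12] q7 -0.59 w 0.411255430015487
contact rx,ry mm -15.837901391395269 37.521232267134216
-0.48424132168293
```

send_rows --offset '[[0, 0, 0], [0, 0, 0], [0, 0, 0]]' --rot '[[0, 0, 3], [0, 0, 3], [0, 0, 0]]' --gripper '[0.3, 0.3, 0.3]'

```text
time: 25.62
position: [0.5327, -0.1843, 0.2812]
tool_rot: [[0.694, 0.72, 0.0], [0.72, -0.694, -0.0], [0.0, 0.0, -1.0]]
ft_force: [-0.4, 0.7, 6.3]
gripper_width: 0.408
grip_force: 80.3
```

```bash
python3 - <<'E'
from ang import *
st();print(sensors.get_state()['effort'][6])
# ortho-rectified bolt ring samples, to compare frames: intensity at r=19 (z=.054) vs azimuth
grab('wrist','w13')
ph=np.arange(0,360,10)
for n,y in(('w2',18),('w4',101),('w7',10),('w8',100),('w10',-15),('w11',76),('w13',46)):
    g=cv2.imread(f'pics/{n}.png').mean(2);a=np.radians(y+np.arange(-70,71,7))
    for r in(19.6,):
        uv=w2px(n,np.c_[.5333+r/1e3*np.cos(a),-.1845+r/1e3*np.sin(a),np.full(len(a),.054)])
        print(n,[int(g[int(round(v)),int(round(u))]) for u,v in uv])
E
```

```text
25.6167 [ 0.5327 -0.1843  0.2812] yaw 46.0 tilt [ 0.0005 -0.0001] F [-0.4  0.7  6.3] t [ 0.2   0.11 -0.04] q7 -0.67 w 0.40767021927074354
contact rx,ry mm -1.8861775952325102 5.903005471238477
-0.5631070956587791
w2 [131, 126, 115, 111, 165, 179, 92, 80, 78, 79, 81, 78, 102, 156, 137, 97, 103, 112, 111, 113, 98]
w4 [150, 196, 200, 157, 106, 91, 94, 97, 97, 125, 131, 120, 98, 95, 96, 96, 102, 121, 143, 150, 148]
w7 [105, 103, 102, 103, 102, 104, 107, 113, 95, 84, 84, 86, 86, 84, 88, 104, 196, 114, 108, 116, 127]
w8 [139, 130, 122, 201, 98, 86, 88, 87, 88, 86, 99, 123, 117, 95, 102, 113, 89, 89, 95, 124, 138]
w10 [134, 123, 114, 110, 166, 171, 104, 97, 98, 94, 93, 99, 100, 117, 94, 83, 80, 83, 80, 81, 85]
w11 [128, 100, 86, 86, 83, 85, 84, 85, 164, 184, 153, 84, 83, 84, 83, 88, 97, 126, 128, 125, 135]
w13 [145, 137, 128, 112, 117, 120, 93, 92, 93, 92, 93, 93, 105, 187, 179, 91, 93, 90, 90, 90, 96]
```

The head-corner readings give 41° → 51° after the first turn and about 7° now. That fits the bolt being at its stop: travel about 154° plus the start offset. I'll confirm by taking up the remaining slack gently and watching torque.

send_rows --offset '[[0, 0, 0], [0, 0, 0], [0, 0, 0], [0, 0, 0]]' --rot '[[0, 0, 4], [0, 0, 4], [0, 0, 4], [0, 0, 0]]' --gripper '[0.3, 0.3, 0.3, 0.3]'

```text
time: 26.0
position: [0.5327, -0.1844, 0.2812]
tool_rot: [[0.829, 0.56, 0.001], [0.56, -0.829, -0.0], [0.0, 0.001, -1.0]]
ft_force: [0.2, 1.2, 4.5]
gripper_width: 0.41
grip_force: 80.2
```

```bash
python3 -c "
from h import *
st();print(sensors.get_state()['effort'][6])"
```

```text
26.0 [ 0.5327 -0.1844  0.2812] yaw 34.0 tilt [ 0.0006 -0.0004] F [0.2 1.2 4.5] t [0.16 0.02 0.03] q7 -0.85 w 0.4096274217491665
contact rx,ry mm -17.160974652713627 -28.317034804953213
-0.7933752983808517
```

send_rows --offset '[[0, 0, 0], [0, 0, 0], [0, 0, 0], [0, 0, 0]]' --rot '[[0, 0, 3], [0, 0, 3], [0, 0, 0], [0, 0, 0]]' --gripper '[0.3, 0.3, 0.3, 0.3]'

```text
time: 26.33
position: [0.5327, -0.1844, 0.2812]
tool_rot: [[0.881, 0.474, 0.001], [0.474, -0.881, -0.0], [0.0, 0.0, -1.0]]
ft_force: [-0.9, 0.5, 5.1]
gripper_width: 0.412
grip_force: 80.2
```

```bash
cat >> ang.py <<'E'
def ring(n,y,r=19.6):
    g=cv2.imread(f'pics/{n}.png').mean(2);a=y+np.arange(-72,73,4.)
    uv=w2px(n,np.c_[.5333+r/1e3*np.cos(np.radians(a)),-.1845+r/1e3*np.sin(np.radians(a)),np.full(len(a),.054)])
    print(n,[(int(t),int(g[int(round(v)),int(round(u))])) for t,(u,v) in zip(a,uv)])
E
python3 - <<'E'
from ang import *
st();print(sensors.get_state()['effort'][6])
grab('wrist','w14');ring('w14',28);ring('w13',46);ring('w5',101);head('w14',28);handle('w14')
E
```

```text
26.3333 [ 0.5327 -0.1844  0.2812] yaw 28.3 tilt [ 0.0006 -0.0002] F [-0.9  0.5  5.1] t [ 0.09  0.04 -0.01] q7 -0.93 w 0.4115976680086483
contact rx,ry mm 32.35113154267138 -4.7932222316924875
-0.04923294531181455
w14 [(-44, 121), (-40, 104), (-36, 102), (-32, 102), (-28, 101), (-24, 99), (-20, 102), (-16, 100), (-12, 105), (-8, 100), (-4, 102), (0, 104), (4, 114), (8, 119), (12, 111), (16, 94), (20, 91), (24, 87), (28, 89), (32, 87), (36, 89), (40, 88), (44, 89), (48, 89), (52, 92), (56, 95), (60, 138), (64, 165), (68, 211), (72, 187), (76, 119), (80, 110), (84, 110), (88, 114), (92, 119), (96, 131), (100, 141)]
w13 [(-26, 147), (-22, 145), (-18, 133), (-14, 130), (-10, 128), (-6, 121), (-2, 116), (2, 120), (6, 120), (10, 120), (14, 106), (18, 93), (22, 89), (26, 88), (30, 90), (34, 92), (38, 93), (42, 92), (46, 93), (50, 90), (54, 92), (58, 103), (62, 161), (66, 187), (70, 194), (74, 179), (78, 137), (82, 91), (86, 89), (90, 89), (94, 89), (98, 88), (102, 90), (106, 92), (110, 92), (114, 93), (118, 108)]
w5 [(29, 136), (33, 129), (37, 115), (41, 137), (45, 95), (49, 95), (53, 94), (
[... 515 characters left out ...]
)), (6, np.float64(24.7), np.float64(-0.5), np.float64(0.5)), (14, np.float64(24.5), np.float64(-0.5), np.float64(-0.5)), (4, np.float64(24.5), np.float64(-0.5), np.float64(0.5))]
w14 front [(258, 239), (262, 239), (266, 239), (270, 239), (274, 239), (278, 239), (282, 239), (286, 239), (290, 239), (294, 239), (298, 239), (302, 239), (306, 239)] slope 0.0 L [(275, 235), (280, 233), (285, 232), (290, 222), (295, 222), (300, 222), (305, 222), (310, 222), (315, 222), (320, 222), (325, 222)] R [(275, 327), (280, 329), (285, 330), (290, 340), (295, 340), (300, 340), (305, 340), (310, 340), (315, 340), (320, 340), (325, 340)]
 disc [280.95461562 310.53905526] [[ 0.53355256 -0.18401558  0.146     ]]
```

send_rows --offset '[[0, 0, 0], [0, 0, 0], [0, 0, 0]]' --rot '[[0, 0, 3], [0, 0, 3], [0, 0, 0]]' --gripper '[0.3, 0.3, 0.3]'

```text
time: 26.63
position: [0.5327, -0.1842, 0.2812]
tool_rot: [[0.926, 0.378, 0.0], [0.378, -0.926, -0.0], [0.0, 0.001, -1.0]]
ft_force: [-1.0, 0.9, 5.8]
gripper_width: 0.412
grip_force: 80.5
```

```bash
python3 -c "
from h import *
st();print(sensors.get_state()['effort'][6])"
```

```text
26.6333 [ 0.5327 -0.1842  0.2812] yaw 22.2 tilt [ 0.0004 -0.0004] F [-1.   0.9  5.8] t [0.18 0.07 0.44] q7 -1.02 w 0.41174231710723336
contact rx,ry mm 30.603066329051927 -6.197872275728901
-1.0357899963855743
```

send_rows --offset '[[0, 0, 0], [0, 0, 0], [0, 0, 0]]' --rot '[[0, 0, 3], [0, 0, 3], [0, 0, 0]]' --gripper '[0.3, 0.3, 0.3]'

```text
time: 26.88
position: [0.5328, -0.184, 0.2812]
tool_rot: [[0.959, 0.282, 0.0], [0.282, -0.959, -0.001], [-0.0, 0.001, -1.0]]
ft_force: [-0.4, 0.8, 5.8]
gripper_width: 0.414
grip_force: 80.9
```

```bash
python3 -c "
from h import *
st();print(sensors.get_state()['effort'][6])"
```

```text
26.8833 [ 0.5328 -0.184   0.2812] yaw 16.4 tilt [ 0.0003 -0.001 ] F [-0.4  0.8  5.8] t [0.04 0.11 1.02] q7 -1.11 w 0.4135706688023183
contact rx,ry mm -1.7475011737688428 -26.04825839701449
-1.5880753844976425
```

Torque climbs exactly where the drive flank should meet: 0.44, then 1.02 N m with the bolt not moving, so it's at its stop. I'll relieve the torque, let go and rise clear.

send_rows --offset '[[0, 0, 0], [0, 0, 0], [0, 0, 0], [0, 0, 0], [0, 0, 0], [0, 0, 0], [0, 0, 0], [0, 0, 0], [0, 0, 0], [0, 0, 0]]' --rot '[[0, 0, -4], [0, 0, -4], [0, 0, -2], [0, 0, 0], [0, 0, 0], [0, 0, 0], [0, 0, 0], [0, 0, 0], [0, 0, 0], [0, 0, 0]]' --gripper '[0.3, 0.3, 0.3, 0.3, 0.6, 0.8, 1, 1, 1, 1]'

```text
time: 27.72
position: [0.5324, -0.1843, 0.2808]
tool_rot: [[0.899, 0.439, -0.0], [0.439, -0.899, -0.0], [-0.0, -0.0, -1.0]]
ft_force: [-1.2, -0.8, -0.0]
gripper_width: 1.001
grip_force: 0.0
```

send_rows --offset '[[0, 0, 0], [0, 0, 0], [0, 0, -0.01], [0, 0, -0.02], [0, 0, -0.03], [0, 0, -0.03], [0, 0, -0.02], [0, 0, 0], [0, 0, 0], [0, 0, 0], [0, 0, 0], [0, 0, 0]]' --rot '[[0, 0, 0], [0, 0, 0], [0, 0, 0], [0, 0, 0], [0, 0, 0], [0, 0, 0], [0, 0, 0], [0, 0, 0], [0, 0, 0], [0, 0, 0], [0, 0, 0], [0, 0, 0]]' --gripper '[1, 1, 1, 1, 1, 1, 1, 1, 1, 1, 1, 1]'

```text
time: 28.72
position: [0.5321, -0.1842, 0.3898]
tool_rot: [[0.899, 0.439, -0.002], [0.439, -0.899, 0.001], [-0.002, -0.002, -1.0]]
ft_force: [0.5, -0.6, 0.1]
gripper_width: 0.998
grip_force: 0.0
```

```bash
python3 - <<'E'
from ang import *
st();grab('wrist','w15');ring('w15',26)
a=cv2.imread('pics/w15.png').astype(int);g=a.mean(2);u,v=w2px('w15',[[.533,-.1843,.146]])[0].astype(int)
m=((g>110)&(a.max(2)-a.min(2)<25)).astype(np.uint8)[v-35:v+35,u-35:u+35];k,_,s,c=cv2.connectedComponentsWithStats(m,connectivity=4)
for i in range(1,k):
    if s[i,4]>300:
        q=c[i]+[u-35,v-35];print(s[i],q,px2w('w15',[q],.146))
E
```

```text
28.7167 [ 0.5321 -0.1842  0.3898] yaw 26.0 tilt [-0.0023  0.0006] F [ 0.5 -0.6  0.1] t [ 0.04 -0.04 -0.02] q7 -0.94 w 0.9981708263241754
contact rx,ry mm -1105.9558848389192 2305.266012726214
w15 [(-46, 115), (-42, 190), (-38, 141), (-34, 109), (-30, 99), (-26, 96), (-22, 97), (-18, 95), (-14, 95), (-10, 100), (-6, 100), (-2, 100), (2, 96), (6, 97), (10, 108), (14, 117), (18, 109), (22, 100), (26, 90), (30, 82), (34, 86), (38, 85), (42, 84), (46, 84), (50, 84), (54, 84), (58, 86), (62, 101), (66, 142), (70, 168), (74, 184), (78, 183), (82, 156), (86, 126), (90, 117), (94, 126), (98, 82)]
[  0   0  25  45 535] [253.11401869 209.69158879] [[ 0.5343217  -0.16061351  0.146     ]]
[ 44   0  26  63 630] [310.3        224.76984127] [[ 0.54221739 -0.20237994  0.146     ]]
[  17   18   37   35 1007] [281.89473684 224.78252234] [[ 0.53320949 -0.18396761  0.146     ]]
```

The bolt corner reads about 15° from here against 9° before, possibly a slight back-drag. I have time, so I'll regrip, re-tighten and release without backing off.

send_rows --offset '[[0, 0, 0.02], [0, 0, 0.03], [0, 0, 0.03], [0, 0, 0.02], [0.001, 0, 0.01], [0, 0, 0], [0, 0, 0], [0, 0, 0], [0, 0, 0]]' --rot '[[0, 0, 0], [0, 0, 0], [0, 0, 0], [0, 0, 0], [0, 0, 0], [0, 0, 0], [0, 0, 0], [0, 0, 0], [0, 0, 0]]' --gripper '[1, 1, 1, 1, 1, 1, 1, 1, 1]'

```text
time: 29.52
position: [0.5341, -0.1841, 0.2824]
tool_rot: [[0.899, 0.438, 0.002], [0.438, -0.899, -0.001], [0.002, 0.002, -1.0]]
ft_force: [-0.4, 0.7, -0.4]
gripper_width: 1.001
grip_force: 0.0
```

```bash
python3 - <<'E'
from ang import *
st();grab('wrist','w16');ring('w16',26);head('w16',26);handle('w16')
E
```

```text
29.5167 [ 0.5341 -0.1841  0.2824] yaw 26.0 tilt [ 0.0025 -0.0009] F [-0.4  0.7 -0.4] t [ 0.02 -0.02 -0.03] q7 -0.97 w 1.000539344912037
contact rx,ry mm -252.33050214188452 321.83019139912403
w16 [(-46, 204), (-42, 187), (-38, 105), (-34, 97), (-30, 93), (-26, 95), (-22, 95), (-18, 94), (-14, 95), (-10, 92), (-6, 90), (-2, 91), (2, 93), (6, 95), (10, 104), (14, 106), (18, 118), (22, 105), (26, 85), (30, 86), (34, 84), (38, 83), (42, 81), (46, 81), (50, 81), (54, 82), (58, 85), (62, 85), (66, 85), (70, 157), (74, 165), (78, 173), (82, 160), (86, 125), (90, 117), (94, 129), (98, 128)]
w16 [(16, np.float64(24.7), np.float64(-0.5), np.float64(0.0)), (18, np.float64(24.7), np.float64(-0.5), np.float64(-0.5)), (14, np.float64(24.6), np.float64(-0.5), np.float64(0.0)), (20, np.float64(24.4), np.float64(-0.5), np.float64(-0.5)), (12, np.float64(24.4), np.float64(-0.5), np.float64(0.0)), (10, np.float64(24.0), np.float64(-0.5), np.float64(0.5))]
w16 front [(258, 242), (262, 242), (266, 242), (270, 241), (274, 241), (278, 241), (282, 241), (286, 241), (290, 241), (294, 241), (298, 241), (302, 241), (306, 241)] slope -1.2 L [(275, 234), (280, 235), (285, 235), (290, 235), (295, 235), (300, 236), (305, 236), (310, 236), (315, 237), (320, 237), (325, 237)] R [(275, 323), (280, 322), (285, 322), (290, 322), (295, 322), (300, 322), (305, 322), (310, 322), (315, 322), (320, 322), (325, 322)]
 disc [279.10202788 312.25475285] [[ 0.53344983 -0.18392325  0.146     ]]
```

send_rows --offset '[[-0.0011, -0.0006, 0.001], [0, 0, 0], [0, 0, 0], [0, 0, 0], [0, 0, 0], [0, 0, 0], [0, 0, 0], [0, 0, 0], [0, 0, 0]]' --rot '[[0, 0, 0], [0, 0, 0], [0, 0, 0], [0, 0, 0], [0, 0, 0], [0, 0, 0], [0, 0, 0], [0, 0, 0], [0, 0, 0]]' --gripper '[1, 0.3, 0.3, 0.3, 0.3, 0.3, 0.3, 0.3, 0.3]' --grip_force 60

```text
time: 30.32
position: [0.5323, -0.1841, 0.2802]
tool_rot: [[0.899, 0.438, 0.001], [0.438, -0.899, -0.0], [0.0, 0.001, -1.0]]
ft_force: [-0.3, -1.9, 3.0]
gripper_width: 0.415
grip_force: 60.4
```

send_rows --offset '[[0, 0, 0], [0, 0, 0], [0, 0, 0], [0, 0, 0]]' --rot '[[0, 0, 3], [0, 0, 3], [0, 0, 3], [0, 0, 0]]' --gripper '[0.3, 0.3, 0.3, 0.3]'

```text
time: 30.65
position: [0.5324, -0.1839, 0.2803]
tool_rot: [[0.956, 0.292, 0.0], [0.292, -0.956, -0.001], [0.0, 0.001, -1.0]]
ft_force: [-0.6, -0.4, 4.8]
gripper_width: 0.415
grip_force: 61.5
```

```bash
python3 - <<'E'
from ang import *
st();grab('wrist','w17');ring('w17',17);head('w17',17)
E
```

```text
30.65 [ 0.5324 -0.1839  0.2803] yaw 17.0 tilt [ 0.0005 -0.001 ] F [-0.6 -0.4  4.8] t [-0.26  0.1   0.49] q7 -1.1 w 0.4145571167703679
contact rx,ry mm 10.561945670845242 -33.03263910211495
w17 [(-55, 208), (-51, 190), (-47, 154), (-43, 106), (-39, 105), (-35, 105), (-31, 104), (-27, 101), (-23, 102), (-19, 101), (-15, 101), (-11, 101), (-7, 99), (-3, 103), (1, 116), (5, 121), (9, 117), (13, 94), (17, 89), (21, 93), (25, 86), (29, 88), (33, 88), (37, 91), (41, 89), (45, 86), (49, 91), (53, 94), (57, 90), (61, 153), (65, 179), (69, 180), (73, 158), (77, 141), (81, 124), (85, 125), (89, 140)]
w17 [(8, np.float64(24.7), np.float64(-0.5), np.float64(0.0)), (10, np.float64(24.7), np.float64(-0.5), np.float64(0.0)), (6, np.float64(24.6), np.float64(-0.5), np.float64(0.5)), (4, np.float64(24.3), np.float64(-0.5), np.float64(0.5)), (12, np.float64(24.3), np.float64(-0.5), np.float64(0.0)), (2, np.float64(23.8), np.float64(-0.5), np.float64(0.5))]
```

Back at the stop (corner about 8°, 0.49 N m). Releasing directly.

send_rows --offset '[[0, 0, 0], [0, 0, 0], [0, 0, 0], [0, 0, 0], [0, 0, 0], [0, 0, 0], [0, 0, 0], [0, 0, 0], [0, 0, 0]]' --rot '[[0, 0, 0], [0, 0, 0], [0, 0, 0], [0, 0, 0], [0, 0, 0], [0, 0, 0], [0, 0, 0], [0, 0, 0], [0, 0, 0]]' --gripper '[0.6, 0.8, 1, 1, 1, 1, 1, 1, 1]'

```text
time: 31.45
position: [0.5321, -0.1839, 0.28]
tool_rot: [[0.956, 0.292, -0.0], [0.292, -0.956, -0.0], [-0.0, 0.0, -1.0]]
ft_force: [-0.3, 0.2, -0.5]
gripper_width: 0.997
grip_force: 0.0
```

```bash
python3 - <<'E'
from ang import *
st();grab('wrist','w18');ring('w18',17);head('w18',17);handle('w18')
E
```

```text
31.45 [ 0.5321 -0.1839  0.28  ] yaw 17.0 tilt [-0.0001 -0.0001] F [-0.3  0.2 -0.5] t [-0.03  0.04 -0.02] q7 -1.1 w 0.9966115010097117
contact rx,ry mm -40.63250292106126 177.20814310962422
w18 [(-55, 178), (-51, 187), (-47, 128), (-43, 107), (-39, 100), (-35, 94), (-31, 96), (-27, 96), (-23, 93), (-19, 94), (-15, 94), (-11, 97), (-7, 96), (-3, 97), (1, 102), (5, 117), (9, 111), (13, 104), (17, 88), (21, 84), (25, 84), (29, 83), (33, 81), (37, 83), (41, 82), (45, 85), (49, 86), (53, 86), (57, 94), (61, 124), (65, 185), (69, 202), (73, 174), (77, 151), (81, 125), (85, 124), (89, 132)]
w18 [(10, np.float64(24.6), np.float64(-0.5), np.float64(0.0)), (8, np.float64(24.6), np.float64(-0.5), np.float64(0.5)), (6, np.float64(24.5), np.float64(-0.5), np.float64(0.5)), (12, np.float64(24.3), np.float64(-0.5), np.float64(0.0)), (4, np.float64(24.1), np.float64(-0.5), np.float64(0.5)), (2, np.float64(23.6), np.float64(-0.5), np.float64(0.5))]
w18 front [(258, 240), (262, 240), (266, 239), (270, 239), (274, 239), (278, 239), (282, 239), (286, 239), (290, 239), (294, 239), (298, 239), (302, 238), (306, 239)] slope -1.3 L [(275, 236), (280, 237), (285, 237), (290, 237), (295, 238), (300, 238), (305, 238), (310, 239), (315, 239), (320, 239), (325, 240)] R [(275, 327), (280, 327), (285, 326), (290, 326), (295, 326), (300, 326), (305, 326), (310, 326), (315, 326), (320, 326), (325, 326)]
 disc [282.35212541 311.29484474] [[ 0.53352225 -0.18396757  0.146     ]]
```

send_rows --offset '[[0, 0, -0.01], [0, 0, -0.02], [0, 0, -0.03], [0, 0, -0.03], [0, 0, -0.02], [0, 0, 0], [0, 0, 0], [0, 0, 0], [0, 0, 0], [0, 0, 0]]' --rot '[[0, 0, 0], [0, 0, 0], [0, 0, 0], [0, 0, 0], [0, 0, 0], [0, 0, 0], [0, 0, 0], [0, 0, 0], [0, 0, 0], [0, 0, 0]]' --gripper '[1, 1, 1, 1, 1, 1, 1, 1, 1, 1]'

```text
time: 32.33
position: [0.5317, -0.1837, 0.3888]
tool_rot: [[0.956, 0.293, -0.002], [0.293, -0.956, 0.001], [-0.002, -0.001, -1.0]]
ft_force: [0.3, 0.2, -0.2]
gripper_width: 1.0
grip_force: 0.0
```

```bash
python3 - <<'E'
from ang import *
st();grab('wrist','w19');ring('w19',17)
E
```

```text
32.3333 [ 0.5317 -0.1837  0.3888] yaw 17.0 tilt [-0.0022  0.0005] F [ 0.3  0.2 -0.2] t [-0.03 -0.05 -0.  ] q7 -1.07 w 1.000497650996003
contact rx,ry mm 203.4554494429491 486.1962880825099
w19 [(-55, 168), (-51, 178), (-47, 163), (-43, 112), (-39, 99), (-35, 99), (-31, 98), (-27, 101), (-23, 95), (-19, 97), (-15, 98), (-11, 99), (-7, 97), (-3, 99), (1, 107), (5, 108), (9, 110), (13, 103), (17, 95), (21, 90), (25, 86), (29, 86), (33, 85), (37, 84), (41, 84), (45, 83), (49, 86), (53, 96), (57, 130), (61, 117), (65, 145), (69, 167), (73, 152), (77, 156), (81, 136), (85, 136), (89, 119)]
```

```bash
python3 -c "
from workcell import ticket
print(ticket.job_done())"
```

```text
the job is handed in; nothing more can be done
None
```

I handed the job in at about 32 s: the key is standing let go in the socket and the bolt is, by my estimate, tight against its stop; the hand-in gave no verdict. That estimate rests on torque rising to about 1 N m with the bolt not moving and on its head angle in the pictures, but the key also turned about 45–60° without turning the bolt, which I can't fully explain.

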